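Clear the stuck indicator and zero the maximum hand of a pressure cooker

ROBOT

A 6-joint arm with a two-finger parallel gripper is mounted at the origin on a cart in front of the work surface, level with it; the furniture and walls round the work are solid. World frame = base frame: x ahead of the robot, y to its left, z up, the work surface at z = 0. Lengths are in m, angles in rad, forces in N, time in s.
With the tool pointing down it reaches from about 0.225 to 0.875 m from the base axis. Payload 3.4 kg.
Tool frame: the origin (TCP) lies where the fingers leave the gripper's body, on its centre line; the fingertips stand 73 mm ahead of it and the grasp point (between the pads) lies 54 mm ahead of it (manip.grip_point_offset is the distance from the TCP to the grasp point, in m); z points along the fingers, y is the line along which they close (so a half turn about z gives the same grasp; the last joint's range is limited). The gripper opens to 85 mm and grips with 20 to 120 N. Pads are 22 mm wide; open, the fingers measure 114 mm over their backs; the gripper's body (76 mm by 85 mm) begins 54 mm behind the grasp point. The pads swing forward as they close: fully open they stand 13 mm farther back than shut.
Start: joints at [1.208, 0.276, 1.505, -0, 1.361, -0.121], TCP at [0.138, 0.558, 0.304] pointing down, gripper open.
Joint ranges: [-2.89, 2.89], [-0.75, 2.08], [0.22, 2.7], [-1.18, 4.32], [0.11, 2.71], [-2.7, 2.7]. Speed limits (rad/s): [2.57, 2.57, 3.14, 3.14, 3.14, 3.14].

INTERFACE

Orientations are given as a unit quaternion [w, x, y, z].
In Python, from rig import sensors, cams, manip, spotter gives the robot as it stands.
- The arm moves only by the tool drive_tool, never from a script. Its argument "targets" is a list of rows, each a list of 4 numbers: the shift along the world's x, y, z in m, then the turn about the world's z in degrees. In form: [[dx, dy, dz, spin], ...]. A call has exactly 5 rows; each row shifts and turns the commanded pose from where the row before left it; what a row does not reach is not made up. A row lasts 1/8 s, in which the tool goes at most 62.5 mm and 10.7 degrees, less where a joint would pass 70% of its speed; a pose out of reach is approached as far as the arm can. A call is refused whole if a number of a shift passes 0.0625 or a number of a turn 10.7, either way. A call with a gripper value outside its range is refused whole. "jaw" is the finger opening in m, from 0 to 0.0854, set as the call begins (left out, the last holds). The fingers move at their own pace and stop on an object; "force" is the grip in N (left out, the last holds). Time passes only in rows, so rows that do not move let the fingers close, or fill a call up. It gives the time, the measured TCP pose, the force and the opening at its end, in the units of the state.
- sensors.get_state(): the state, without advancing time (a new reading comes with each control period).
- cams.get_image(name): name is "scene" or "side" or "wrist"; returns a dict with "color" (480x640x3 uint8, red, green, blue), "intrinsics" (3x3 intrinsics, pixels), "D" ([k1, k2, p1, p2, k3] as OpenCV has them; the pictures are not rectified), "R" (3x3) and "t" (3): a world point X has camera coordinates R X + t. Camera axes: x right, y down, z forward; pixel columns grow to the right and rows downward; lengths in m; the calibration is good to about 2 mm. A picture is of the moment at which its call begins. There is no depth.
- manip.sign_off(): hands the job in, once; it reports no verdict.
Trained networks look in the newest picture that a camera, given by its name, has taken for a name from the list of things; names that differ only in an ending like _2 or _b are one class to them, and where a whole thing is asked for, a point or a joint stands for the part that bears it (a point fixed in the world has none). Each returns a list of dicts, best first, with "score" (0 to 1); they miss things now and then, are a little off and sometimes report something else, mostly with a low value. They report only what shows in the picture. A call takes as long as a camera call.
- spotter.find_in(query, camera): "point" ([x, y, z] in m, in world coordinates, good to about 4 mm: the middle of the surface that is visible of it).
- spotter.landmark_of(query, camera): "point" ([x, y, z] in m, in world coordinates, good to about 4 mm: a listed point, or the origin of a listed thing).
The state is a dict: "clock": time; "qpos": joint angles; "qd": joint speeds; "effort": joint torques, N m; "position": TCP position; "ee_rot": TCP orientation; "contact_force": force on the tool from outside, world axes, zero at the start; "moment": the same for the moment, N m; "width": finger opening in m.
Only numpy, scipy, OpenCV 4.12 (cv2) and the standard library are available. Lean on these libraries where they do the work, as an engineer would, in place of code of your own. Each camera call takes 0.05 s, during which the arm holds its last target. There are 200 camera calls.

TASK

The pressure cooker on the hob has cooled, but its indicator pin is stuck up: tap the pin down flush with the meat mallet, keeping your fingers and the arm off the pin and the mallet off the gauge, and lay the mallet back on the chopping board. Then bring the gauge's maximum hand all the way back anticlockwise to its zero stop with the knob in the middle of the dial: the knob takes the hand along only while it is pushed in, and springs out when let go. Leave the peeler, the spice jar and the pepper mill where they are.

Things in the scene. Friction and masses are not known exactly. Their poses are not given: they have to be found in the camera images.
- pressure_cooker: steel pressure cooker, fixed on the hob; body 176 mm across, lid rim 188 mm across, lid top 118 mm above its origin (centre of the underside); black side handles to its +x and -x reach 128 mm from the axis. On the lid: the indicator pin at (-4, -52) mm, the gauge near (-10, 40) mm, a vent weight 26 mm across and 27 mm tall at (50, 4) mm
- indicator_pin (a joint): travel of the indicator pin down into its boss, m: 0 stuck up (8 mm above the boss), 0.0075 fully down (flush with the boss to half a millimetre); it stays where it is left and takes about 8 N to move
- pin_top (a point): centre of the top of the indicator pin, a 9 mm steel rod; moves with the pin
- boss_top (a point): centre of the top of the pin's fixed round boss, 18 mm across, 8 mm above the lid
- gauge: round dial gauge on the lid, 68 mm across, 22 mm thick; origin at the centre of its back, z along the dial's axis out of the glass, leaning 25 deg from vertical to the cooker's -x. Zero, with a stop pin, is the first long mark, lower left for a reader in front; values run clockwise 4.5 rad. The short wide pressure hand rests at zero; the long thin hand with a cross bar is the maximum hand
- max_hand (a joint): angle of the maximum hand from its zero stop, rad, growing clockwise seen from outside; 0 is the stop, 4.6 the far end. It stays where it is left. The knob drives it by a friction clutch that slips when the hand meets its stop
- knob_top (a point): centre of the outer end of the round ribbed black reset knob in the middle of the glass: 21 mm across, 20 mm long, its lower end 4.5 mm above the glass; its z axis is the dial's axis, pointing outwards, and it turns freely about it. Pushed in, it meets the clutch after 2.5 mm; the spring gives 1.6 N out and 2.6 N there; 7 to 12 N in all drives the hand
- mallet: meat mallet of aluminium with a round wooden handle, 0.42 kg: square head 50 x 50 mm and 64 mm tall standing on its smooth striking face (teeth upwards), handle 20 to 23 mm thick running along the mallet's -x to 149 mm, its axis 34 mm above the face; origin at the centre of the striking face
- mallet_grip (a point): place to hold the mallet: on the handle's axis, 58 mm behind the head's middle
- chopping_board: wooden chopping board 240 x 340 x 21 mm (x, y, z), fixed on the hob beside the cooker; origin at the centre of its underside
- peeler: bystander: vegetable peeler 170 x 25 x 18 mm lying on the board, origin under its middle
- spice_jar: bystander: spice jar 41 mm across, 105 mm tall, standing on the far end of the board, origin under its middle
- pepper_mill: bystander: wooden pepper mill 58 mm across, 170 mm tall, at the back of the hob, origin under its middle

How it is judged:
By the outcome, as a careful person would: the job done as asked, in the order asked, and still so for the second after the job is handed in, with the robot touching nothing.
It also fails if it takes over 72 s, if anything falls off the work surface, if the arm or the gripper's body presses on something with over 40 N, if the wrist force passes 120 N, or if a joint passes its speed limit or range.

## Working session

There is one attempt and no reset: what is moved stays moved. The work goes in short steps, Python scripts to look and compute and a tool call to move; the robot and the scene stay as the last step left them, time stands still between calls to the robot, and variables do not carry over. Pictures are saved under pics/ and viewed, on a budget of 15 in all, crops included, one or two more only if the job needs it, and the job is handed in when it is done.

Besides the shell and the picture viewer there is one more tool, called after "Call:" as a command line: name --pt "numbers of a row" for each row, then --argument value for the rest. drive_tool: Moves the arm, as the interface text tells. Its arguments: {"type":"object","properties":{"targets":{"type":"array","items":{"type":"array","items":{"type":"number"}}},"jaw":{"type":"number"},"force":{"type":"number"}},"required":["targets"]}

```bash
mkdir -p pics; ls; python3 - <<'E'
from rig import sensors, cams, manip, spotter
import cv2,numpy as np
s=sensors.get_state(); print({k:np.round(v,3).tolist() for k,v in s.items()})
ims=[]
for c in ["scene","side","wrist"]:
    d=cams.get_image(c); cv2.imwrite(f"pics/{c}0.png",d["color"][:,:,::-1])
    print(c,np.round(-d["R"].T@d["t"],3),np.round(d["R"][2],2))
    for q in ["pressure_cooker","pin_top","boss_top","gauge","knob_top","mallet","mallet_grip","chopping_board","peeler","spice_jar","pepper_mill"]:
        r=spotter.landmark_of(q,c)
        print(c,q,[(round(x["score"],2),np.round(x["point"],3).tolist()) for x in r[:2]])
E
```

```text
pics
{'clock': 0.0, 'qpos': [1.208, 0.277, 1.506, 0.0, 1.361, -0.121], 'qd': [-0.001, 0.001, -0.0, 0.001, 0.001, -0.001], 'effort': [-0.001, -41.677, -24.58, -0.0, 0.011, -0.0], 'position': [0.138, 0.558, 0.303], 'ee_rot': [-0.0, 0.121, 0.993, -0.001], 'contact_force': [-0.526, -0.023, 0.489], 'moment': [-0.032, 0.004, 0.001], 'width': 0.085}
scene [-0.058 -0.68   0.88 ] [ 0.55  0.53 -0.65]
scene pressure_cooker [(0.78, [0.503, -0.183, 0.002]), (0.43, [0.611, 0.145, 0.019])]
scene pin_top [(0.55, [0.496, -0.24, 0.129])]
scene boss_top [(0.74, [0.487, -0.239, 0.126]), (0.33, [0.75, 0.076, -0.0])]
scene gauge [(0.7, [0.5, -0.148, 0.136])]
scene knob_top [(0.62, [0.751, 0.078, -0.003]), (0.44, [0.48, -0.144, 0.178])]
scene mallet [(0.65, [0.497, 0.096, 0.016])]
scene mallet_grip [(0.6, [0.44, 0.106, 0.058])]
scene chopping_board [(0.93, [0.466, 0.079, -0.0])]
scene peeler [(0.85, [0.432, -0.018, 0.02])]
scene spice_jar [(0.58, [0.613, 0.144, 0.021])]
scene pepper_mill [(0.68, [0.751, 0.078, -0.004]), (0.32, [0.498, 0.094, 0.02])]
side [ 0.441 -0.773  0.726] [ 0.17  0.74 -0.65]
side pressure_cooker [(0.86, [0.497, -0.187, 0.005])]
side pin_top [(0.5, [0.493, -0.24, 0.13])]
side boss_top [(0.75, [0.492, -0.235, 0.128])]
side gauge [(0.98, [0.502, -0.143, 0.136])]
side knob_top [(0.71, [0.479, -0.14, 0.181])]
side mallet [(0.62, [0.497, 0.094, 0.02])]
side mallet_grip [(0.82, [0.44, 0.104, 0.055])]
side chopping_board [(0.65, [0.464, 0.08, 0.003]), (0.64, [0.432, -0.018, 0.023])]
side peeler [(0.81, [0.428, -0.016, 0.023])]
side spice_jar [(0.83, [0.617, 0.143, 0.021])]
side pepper_mill [(0.85, [0.752, 0.08, -0.002])]
wrist [0.066 0.578 0.374] [ 0.28 -0.07 -0.96]
wrist pressure_cooker []
wrist pin_top []
wrist boss_top []
wrist gauge []
wrist knob_top []
wrist mallet []
wrist mallet_grip []
wrist chopping_board []
wrist peeler []
wrist spice_jar []
wrist pepper_mill []
```

```bash
python3 -c "
import cv2
a=cv2.imread('pics/scene0.png');b=cv2.imread('pics/side0.png')
cv2.imwrite('pics/v1.png',cv2.resize(cv2.vconcat([a,b]),(450,600)) if 0 else a)"
```

```text
(no output)
```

View pics/scene0.png

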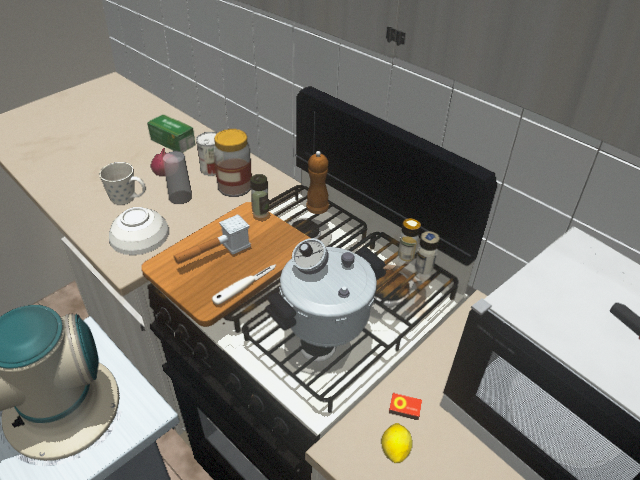

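The scene shows the cooker at about (328,290), the pin at about (344,293), the gauge at about (310,255) and the mallet on the board at about (215,243), handle towards the robot. The spots fit the given sizes: cooker yaw about -9°, mallet yaw about -10°, pin top near z 0.130. I'll move above the mallet.

Call:
drive_tool --pt "0.03 -0.045 0 0.4" --pt "0.03 -0.045 0 0.4" --pt "0.03 -0.045 0 0.4" --pt "0.03 -0.045 0 0.4" --pt "0.03 -0.045 0 0.4" --jaw 0.0854

```text
clock: 2.42
position: [0.2884, 0.3319, 0.3042]
ee_rot: [0.0, 0.103, 0.995, 0.0]
contact_force: [0.5, 0.0, 0.5]
width: 0.0857
```

Call:
drive_tool --pt "0.03 -0.045 0 0.4" --pt "0.03 -0.045 -0.01 0.4" --pt "0.03 -0.045 -0.02 0.4" --pt "0.03 -0.045 -0.02 0.4" --pt "0.03 -0.045 -0.01 0.4"

```text
clock: 3.05
position: [0.4381, 0.1067, 0.2432]
ee_rot: [-0.0, 0.086, 0.996, 0.0]
contact_force: [0.6, 0.5, 0.1]
width: 0.0854
```

```bash
cat > h.py <<'E'
from rig import sensors, cams, manip, spotter
import cv2,numpy as np
from scipy.spatial.transform import Rotation as Rn
def st():
    s=sensors.get_state(); q=s["ee_rot"]; R=Rn.from_quat([q[1],q[2],q[3],q[0]]).as_matrix()
    print("t",round(s["clock"],2),"p",np.round(s["position"],4),"yaxis deg",round(np.degrees(np.arctan2(R[1,1],R[0,1])),1),"z",np.round(R[:,2],3),"F",np.round(s["contact_force"],1),"M",np.round(s["moment"],2),"w",round(s["width"],4)); return s
def snap(c,n):
    d=cams.get_image(c); cv2.imwrite(f"pics/{n}.png",d["color"][:,:,::-1]); return d
def lm(q,c):
    r=spotter.landmark_of(q,c); print(c,q,[(round(x["score"],2),np.round(x["point"],4).tolist()) for x in r[:2]])
def px(d,X): return cv2.projectPoints(np.array(X,float).reshape(-1,1,3),cv2.Rodrigues(d["R"])[0],d["t"],d["intrinsics"],d["D"])[0].reshape(-1,2)
def onplane(d,uv,z):
    n=cv2.undistortPoints(np.array(uv,float).reshape(-1,1,2),d["intrinsics"],d["D"]).reshape(-1,2)
    C=-d["R"].T@d["t"]; v=np.c_[n,np.ones(len(n))]@d["R"]; return C+v*((z-C[2])/v[:,2])[:,None]
E
python3 - <<'E'
from h import *
s=st(); d=snap("wrist","w1")
np.savez("w1.npz",**{k:d[k] for k in["intrinsics","D","R","t"]})
lm("mallet","wrist");lm("mallet_grip","wrist");lm("peeler","wrist")
E
```

```text
t 3.05 p [0.4381 0.1067 0.2432] yaxis deg 80.1 z [-0.001  0.    -1.   ] F [0.6 0.5 0.1] M [-0.   -0.03  0.03] w 0.0854
wrist mallet [(0.78, [0.4947, 0.0971, 0.0205])]
wrist mallet_grip [(0.68, [0.6166, 0.1448, 0.0199]), (0.6, [0.4393, 0.1055, 0.0558])]
wrist peeler [(0.91, [0.4292, -0.015, 0.0208]), (0.74, [0.4958, 0.0949, 0.0185])]
```

View pics/w1.png

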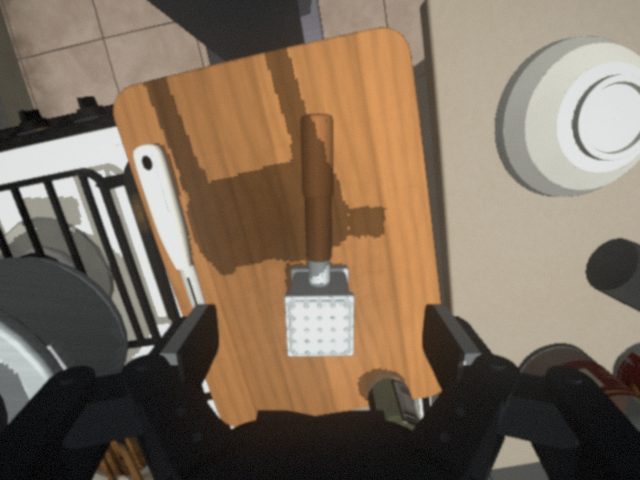

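The wrist view shows the handle running from (317,117) to (319,275), parallel to the finger plane, so it is already aligned. I'll descend and grip.

Call:
drive_tool --pt "0.0 0 -0.03 0" --pt "0 -0.001 -0.035 0" --pt "0 0 -0.035 0" --pt "0 0 -0.025 0" --pt "0 0 -0.01 0"

```text
clock: 3.88
position: [0.4364, 0.1085, 0.1082]
ee_rot: [-0.001, 0.085, 0.996, 0.0]
contact_force: [-0.8, 0.8, -0.2]
width: 0.0853
```

Call:
drive_tool --pt "0 0 0 0" --pt "0 0 0 0" --pt "0 0 0 0" --pt "0 0 0 0" --pt "0 0 0 0" --jaw 0.0 --force 110

```text
clock: 4.5
position: [0.4379, 0.1072, 0.1097]
ee_rot: [0.001, 0.086, 0.996, 0.0]
contact_force: [-1.2, -0.9, 6.1]
width: 0.0169
```

```bash
python3 -c "
from h import *
st();lm('mallet','side');lm('mallet','scene');lm('mallet_grip','side')
for c in ('side','scene'):
  for q in('pin_top','boss_top'): lm(q,c)"
```

```text
t 4.5 p [0.4379 0.1072 0.1097] yaxis deg 80.1 z [ 0.001  0.    -1.   ] F [-1.2 -0.9  6.1] M [-0.15  0.14 -0.08] w 0.0169
side mallet [(0.62, [0.4974, 0.0936, 0.0197])]
scene mallet [(0.65, [0.4967, 0.0958, 0.0164])]
side mallet_grip [(0.82, [0.4402, 0.1041, 0.0548])]
side pin_top [(0.5, [0.4934, -0.2397, 0.1302])]
side boss_top [(0.75, [0.4915, -0.2353, 0.1279])]
scene pin_top [(0.55, [0.4959, -0.24, 0.129])]
scene boss_top [(0.74, [0.4871, -0.2388, 0.1262]), (0.33, [0.7504, 0.076, -0.0005])]
```

Call:
drive_tool --pt "0 0 0.005 0" --pt "0 0 0.01 0" --pt "0 0 0.015 0" --pt "0 0 0.02 0" --pt "0 0 0.0 0"

```text
clock: 5.48
position: [0.4386, 0.1074, 0.1602]
ee_rot: [0.002, 0.086, 0.996, 0.0]
contact_force: [-0.1, 0.6, -3.4]
width: 0.017
```

```bash
python3 -c "
from h import *
st();d=snap('side','s1');snap('scene','c1')
np.savez('s1.npz',**{k:d[k] for k in['intrinsics','D','R','t']})
for c in ('side','scene'):
  for q in('mallet','mallet_grip','pin_top','boss_top','gauge','knob_top'): lm(q,c)
u=px(d,[[.45,.1,.09],[.493,-.238,.13]]);print(u)
im=cv2.imread('pics/s1.png'); x,y=u[0].astype(int); a=cv2.resize(im[max(0,y-100):y+100,max(0,x-130):x+130],(780,600),interpolation=cv2.INTER_CUBIC);cv2.imwrite('pics/v3.png',a);print(x,y)"
```

```text
t 5.47 p [0.4386 0.1074 0.1602] yaxis deg 80.1 z [ 0.003  0.    -1.   ] F [-0.1  0.6 -3.4] M [ 0.05  0.15 -0.05] w 0.017
side mallet [(0.71, [0.4943, 0.0966, 0.0692])]
side mallet_grip [(0.97, [0.4419, 0.1054, 0.1025])]
side pin_top [(0.57, [0.495, -0.2391, 0.1304])]
side boss_top [(0.68, [0.4917, -0.2367, 0.1255])]
side gauge [(0.76, [0.4996, -0.1446, 0.1415])]
side knob_top [(0.57, [0.4814, -0.1423, 0.1778])]
scene mallet []
scene mallet_grip [(0.87, [0.4385, 0.1066, 0.1057])]
scene pin_top [(0.35, [0.4943, -0.2398, 0.1321])]
scene boss_top [(0.95, [0.4894, -0.2418, 0.1259]), (0.48, [0.6125, 0.1435, 0.021])]
scene gauge [(0.96, [0.4998, -0.1438, 0.1395]), (0.46, [0.4789, -0.1404, 0.1773])]
scene knob_top [(0.45, [0.4803, -0.1423, 0.1775])]
[[241.98743452 212.73371088]
 [281.7176516  302.12509727]]
241 212
```

View pics/v3.png

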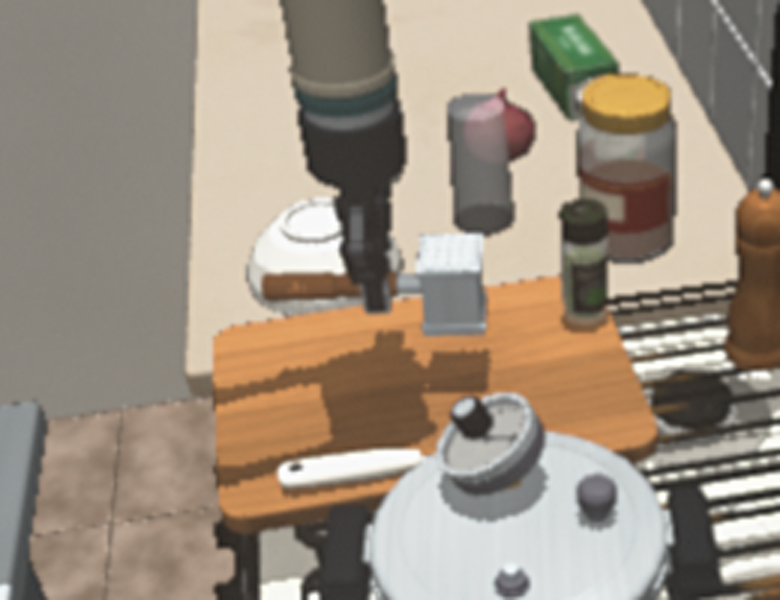

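The mallet is held level: in the crop the head is at (452,285) and the handle end at (265,288). I'll lift it over the gauge and across to the pin.

Call:
drive_tool --pt "0 0 0.05 0" --pt "0 0 0.05 0" --pt "0 -0.03 0.04 0" --pt "0 -0.05 0.015 0" --pt "0 -0.055 0 0"

```text
clock: 6.8
position: [0.4383, -0.0288, 0.3158]
ee_rot: [0.002, 0.085, 0.996, -0.0]
contact_force: [1.6, 0.1, -4.1]
width: 0.0171
```

Call:
drive_tool --pt "-0.001 -0.055 0 0" --pt "-0.001 -0.055 0 0" --pt "-0.001 -0.05 0 0" --pt "0 -0.03 -0.02 0" --pt "0 -0.011 -0.03 0"

```text
clock: 7.42
position: [0.435, -0.2313, 0.264]
ee_rot: [0.001, 0.087, 0.996, -0.001]
contact_force: [0.0, 1.0, -3.7]
width: 0.0169
```

Call:
drive_tool --pt "0 0 -0.02 0" --pt "0 0 -0.015 0" --pt "0 0 0 0" --pt "0 0 0 0" --pt "0 0 0 0"

```text
clock: 8.05
position: [0.4352, -0.2288, 0.2299]
ee_rot: [0.001, 0.086, 0.996, -0.001]
contact_force: [-0.2, 0.1, -3.1]
width: 0.017
```

```bash
python3 -c "
from h import *
st();
for c in ('side','scene'):
  d=snap(c,c+'2'); np.savez(c+'2.npz',**{k:d[k] for k in['intrinsics','D','R','t']})
  for q in('mallet','mallet_grip','pin_top','boss_top'): lm(q,c)
  u=px(d,[[.48,-.23,.15]])[0].astype(int); im=cv2.imread('pics/%s2.png'%c); print(c,u)
  a=cv2.resize(im[u[1]-75:u[1]+75,u[0]-50:u[0]+50],(400,600),interpolation=cv2.INTER_CUBIC);cv2.imwrite('pics/a%s.png'%c,a)
cv2.imwrite('pics/v4.png',cv2.hconcat([cv2.imread('pics/aside.png'),cv2.imread('pics/ascene.png')]))"
```

```text
t 8.05 p [ 0.4352 -0.2288  0.2299] yaxis deg 80.2 z [ 0.002 -0.001 -1.   ] F [-0.2  0.1 -3.1] M [0.08 0.17 0.01] w 0.017
side mallet [(0.85, [0.4897, -0.2404, 0.1403])]
side mallet_grip [(0.79, [0.4379, -0.229, 0.1714])]
side pin_top [(0.68, [0.6162, 0.1429, 0.0223])]
side boss_top [(0.89, [0.4898, -0.2342, 0.1249])]
side [273 292]
scene mallet [(0.94, [0.4945, -0.2402, 0.1398])]
scene mallet_grip [(0.83, [0.4344, -0.2318, 0.1763])]
scene pin_top []
scene boss_top [(0.68, [0.4912, -0.2357, 0.1239])]
scene [337 282]
```

View pics/v4.png

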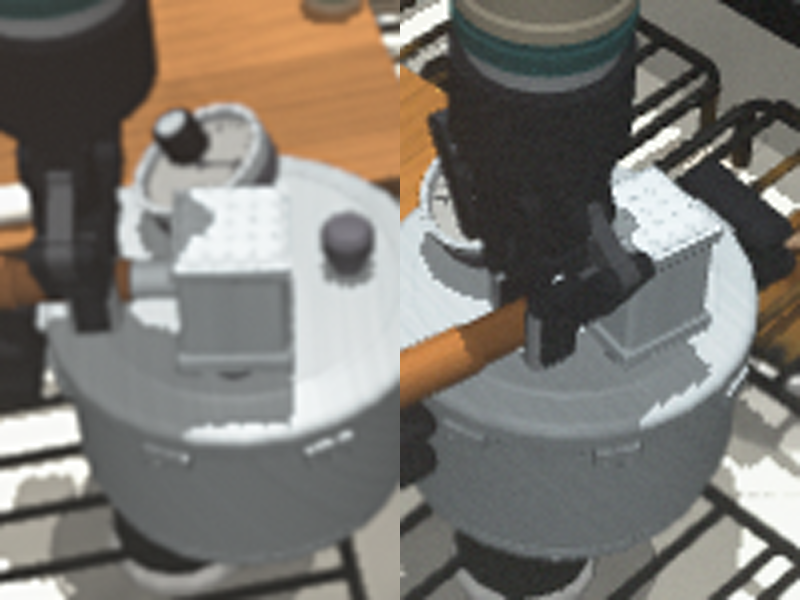

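The boss shows just under the head at (235,370), between the two faces, so the mallet is lined up. I'll press down in small steps.

Call:
drive_tool --pt "0 0 -0.004 0" --pt "0 0 -0.003 0" --pt "0 0 -0.003 0" --pt "0 0 -0.002 0" --pt "0 0 -0.002 0"

```text
clock: 9.18
position: [0.4342, -0.2287, 0.215]
ee_rot: [-0.0, 0.086, 0.996, -0.0]
contact_force: [-5.3, 0.8, 5.5]
width: 0.0172
```

```bash
python3 -c "
from h import *
st()"
```

```text
t 9.18 p [ 0.4342 -0.2287  0.215 ] yaxis deg 80.1 z [-0.001 -0.    -1.   ] F [-5.3  0.8  5.5] M [ 0.07  0.53 -0.03] w 0.0172
```

Call:
drive_tool --pt "0 0 -0.001 0" --pt "0 0 -0.001 0" --pt "0 0 -0.001 0" --pt "0 0 0 0" --pt "0 0 0 0"

```text
clock: 9.8
position: [0.4336, -0.2286, 0.2133]
ee_rot: [-0.001, 0.086, 0.996, -0.0]
contact_force: [-8.9, 2.9, 13.9]
width: 0.0166
```

Call:
drive_tool --pt "0 0 -0.001 0" --pt "0 0 -0.001 0" --pt "0 0 0 0" --pt "0 0 0 0" --pt "0 0 0 0"

```text
clock: 10.42
position: [0.4331, -0.2286, 0.2122]
ee_rot: [-0.001, 0.086, 0.996, -0.001]
contact_force: [-11.8, 2.1, 20.7]
width: 0.0171
```

```bash
python3 -c "
from h import *
st()
for c in ('side',):
  d=snap(c,c+'3')
  u=px(d,[[.47,-.23,.15]])[0].astype(int); im=cv2.imread('pics/%s3.png'%c); print(c,u)
  a=cv2.resize(im[u[1]-60:u[1]+60,u[0]-80:u[0]+80],(800,600),interpolation=cv2.INTER_CUBIC);cv2.imwrite('pics/v5.png',a)"
```

```text
t 10.43 p [ 0.4331 -0.2286  0.2122] yaxis deg 80.2 z [-0.002 -0.001 -1.   ] F [-11.8   2.1  20.7] M [0.27 1.29 0.05] w 0.0171
side [267 293]
```

View pics/v5.png

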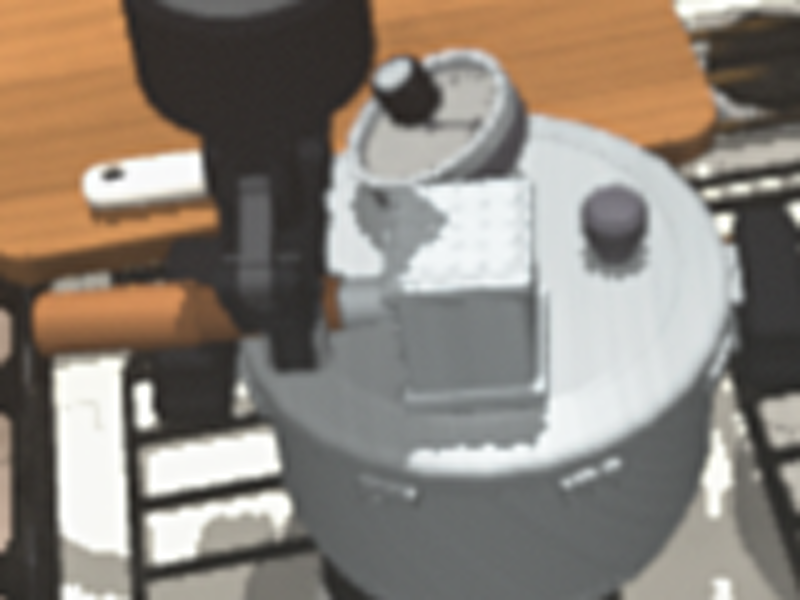

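Call:
drive_tool --pt "0 0 0.005 0" --pt "0 0 0.02 0" --pt "0 0 0.03 0" --pt "-0.02 0 0.03 0" --pt "-0.02 0 0.0 0"

```text
clock: 11.1
position: [0.3957, -0.2295, 0.296]
ee_rot: [0.002, 0.086, 0.996, -0.001]
contact_force: [-0.6, 0.1, -3.7]
width: 0.0169
```

```bash
python3 -c "
from h import *
st();A=[]
for c in ('side','scene'):
  d=snap(c,c+'4');lm('pin_top',c);lm('boss_top',c);lm('mallet',c);lm('mallet_grip',c)
  u=px(d,[[.485,-.23,.15]])[0].astype(int); im=cv2.imread('pics/%s4.png'%c); print(c,u,px(d,[[.492,-.238,.126],[.492,-.238,.134]]))
  A.append(cv2.resize(im[u[1]-60:u[1]+40,u[0]-33:u[0]+33],(400,600),interpolation=cv2.INTER_CUBIC))
cv2.imwrite('pics/v6.png',cv2.hconcat(A))"
```

```text
t 11.1 p [ 0.3957 -0.2295  0.296 ] yaxis deg 80.2 z [ 0.005 -0.003 -1.   ] F [-0.6  0.1 -3.7] M [0.01 0.2  0.04] w 0.0169
side pin_top [(0.75, [0.492, -0.2339, 0.1271])]
side boss_top [(0.86, [0.4911, -0.2355, 0.1265])]
side mallet [(0.9, [0.453, -0.2423, 0.2043])]
side mallet_grip [(0.76, [0.3989, -0.2292, 0.2401])]
side [275 291] [[281.29466673 303.72807565]
 [281.02898302 300.70462709]]
scene pin_top []
scene boss_top [(0.85, [0.49, -0.2384, 0.1291]), (0.71, [0.5017, -0.1845, -0.0012])]
scene mallet [(0.71, [0.4536, -0.2382, 0.2009])]
scene mallet_grip [(0.7, [0.3935, -0.2307, 0.2383])]
scene [339 281] [[344.88898343 290.42106552]
 [345.12910405 287.47305499]]
```

View pics/v6.png

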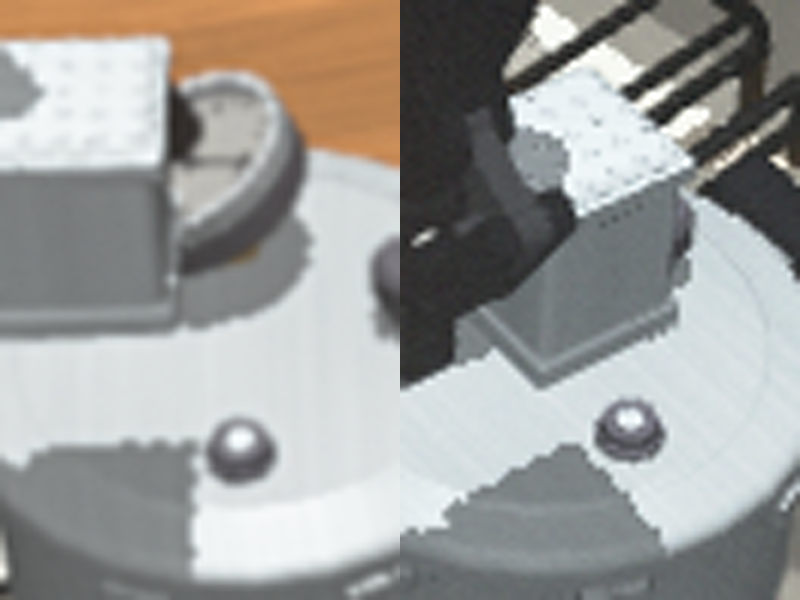

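The boss at crop (240,450) and (628,428) now looks low, with no rod showing. The spotter agrees: pin 0.127 against boss 0.1265. I'll make one more press with less lever arm to be sure the pin is at its stop.

Call:
drive_tool --pt "0.025 0 -0.02 0" --pt "0.025 0 -0.03 0" --pt "0.002 0 -0.02 0" --pt "0 0 -0.01 0" --pt "0 0 -0.003 0"

```text
clock: 12.22
position: [0.4455, -0.228, 0.2137]
ee_rot: [-0.001, 0.086, 0.996, 0.001]
contact_force: [-9.7, 4.8, 20.4]
width: 0.0169
```

Call:
drive_tool --pt "0 0 -0.002 0" --pt "0 0 -0.001 0" --pt "0 0 0 0" --pt "0 0 0 0" --pt "0 0 0 0"

```text
clock: 12.85
position: [0.4451, -0.2279, 0.2131]
ee_rot: [-0.0, 0.086, 0.996, -0.0]
contact_force: [-11.6, 7.0, 23.8]
width: 0.017
```

Call:
drive_tool --pt "0 0 0.02 0" --pt "0 0 0.04 0" --pt "0 0 0.045 0" --pt "0 0.03 0.002 0" --pt "0 0.05 0 0"

```text
clock: 13.48
position: [0.4473, -0.1492, 0.3172]
ee_rot: [0.002, 0.087, 0.996, -0.001]
contact_force: [1.0, 0.6, -3.6]
width: 0.017
```

Call:
drive_tool --pt "-0.002 0.055 0 0" --pt "-0.002 0.055 0 0" --pt "-0.002 0.055 -0.01 0" --pt "-0.002 0.05 -0.05 0" --pt "0 0.038 -0.05 0"

```text
clock: 14.1
position: [0.4395, 0.1001, 0.2124]
ee_rot: [0.002, 0.086, 0.996, 0.001]
contact_force: [1.6, 0.3, -4.0]
width: 0.0171
```

Call:
drive_tool --pt "0 0 -0.04 0" --pt "0 0 -0.03 0" --pt "0 0 -0.01 0" --pt "0 0 0 0" --pt "0 0 0 0"

```text
clock: 14.72
position: [0.4401, 0.0982, 0.1333]
ee_rot: [0.002, 0.086, 0.996, 0.0]
contact_force: [0.1, -0.6, -2.4]
width: 0.0169
```

```bash
python3 -c "
from h import *
st()
for c in ('side','scene'):
  d=snap(c,c+'5');lm('mallet',c);lm('mallet_grip',c);lm('peeler',c)"
```

```text
t 14.72 p [0.4401 0.0982 0.1333] yaxis deg 80.1 z [ 0.003  0.    -1.   ] F [ 0.1 -0.6 -2.4] M [0.06 0.23 0.04] w 0.0169
side mallet [(0.9, [0.4981, 0.085, 0.0448]), (0.74, [0.4411, 0.0979, 0.0784])]
side mallet_grip [(0.63, [0.4408, 0.0967, 0.0745])]
side peeler [(0.82, [0.4276, -0.0148, 0.0211])]
scene mallet [(0.86, [0.4977, 0.0866, 0.0393]), (0.7, [0.5018, -0.1504, 0.1391])]
scene mallet_grip [(0.75, [0.4383, 0.0973, 0.0776]), (0.41, [0.5008, -0.1455, 0.1345])]
scene peeler [(0.91, [0.4333, -0.0156, 0.0237])]
```

Call:
drive_tool --pt "0 0.004 -0.01 0" --pt "0 0.004 -0.006 0" --pt "0 0 -0.004 0" --pt "0 0 -0.002 0" --pt "0 0 -0.001 0"

```text
clock: 15.75
position: [0.4382, 0.1066, 0.1097]
ee_rot: [-0.001, 0.086, 0.996, 0.0]
contact_force: [-5.8, 1.6, 11.2]
width: 0.0166
```

Call:
drive_tool --pt "0 0 0.001 0" --pt "0 0 0.0005 0" --pt "0 0 0 0" --pt "0 0 0 0" --pt "0 0 0 0"

```text
clock: 16.38
position: [0.4391, 0.1063, 0.1104]
ee_rot: [0.0, 0.086, 0.996, 0.0]
contact_force: [-1.0, 0.4, -1.4]
width: 0.0173
```

Call:
drive_tool --pt "0 0 0 0" --pt "0 0 0 0" --pt "0 0 0 0" --pt "0 0 0 0" --pt "0 0 0 0" --jaw 0.075

```text
clock: 17.0
position: [0.439, 0.1063, 0.1105]
ee_rot: [0.0, 0.086, 0.996, 0.0]
contact_force: [-0.5, -0.4, 0.7]
width: 0.0751
```

Call:
drive_tool --pt "0 0 0.02 0" --pt "0 0 0.05 0" --pt "0 0 0.06 0" --pt "0 0 0.06 0" --pt "0 -0.02 0.02 0"

```text
clock: 17.62
position: [0.4402, 0.0868, 0.3246]
ee_rot: [0.004, 0.085, 0.996, 0.001]
contact_force: [0.5, 0.0, -1.1]
width: 0.0747
```

Call:
drive_tool --pt "0.004 -0.046 0 0.2" --pt "0.004 -0.046 0 0.2" --pt "0.004 -0.046 0 0.2" --pt "0.004 -0.046 -0.01 0.2" --pt "0.004 -0.045 -0.015 0.2" --jaw 0.07

```text
clock: 18.25
position: [0.4591, -0.1443, 0.2956]
ee_rot: [0.001, 0.077, 0.997, -0.0]
contact_force: [0.2, -0.1, 0.5]
width: 0.0702
```

```bash
python3 -c "
from h import *
st()
d=snap('wrist','w7');np.savez('w7.npz',**{k:d[k] for k in['intrinsics','D','R','t']})
for q in ('gauge','knob_top','pin_top','boss_top'): lm(q,'wrist')
print(px(d,[[.480,-.142,.178],[.501,-.1445,.138],[.492,-.238,.126]]))
for c in('side','scene'): snap(c,c+'7');lm('mallet',c); lm('gauge',c);lm('knob_top',c)"
```

```text
t 18.25 p [ 0.4591 -0.1443  0.2956] yaxis deg 81.1 z [ 0.002 -0.    -1.   ] F [ 0.2 -0.1  0.5] M [-0.04 -0.02  0.01] w 0.0702
wrist gauge []
wrist knob_top [(0.8, [0.4775, -0.1415, 0.1847]), (0.5, [0.5024, -0.1863, -0.0004])]
wrist pin_top [(0.52, [0.491, -0.2375, 0.1243]), (0.52, [0.4284, -0.0138, 0.0176])]
wrist boss_top [(0.67, [0.4913, -0.2388, 0.1251]), (0.67, [0.4977, 0.0965, 0.0183])]
[[326.91135645 303.15064645]
 [326.7821664  304.41277821]
 [202.43058888 303.29457399]]
side mallet [(0.56, [0.4971, 0.0976, 0.0203])]
side gauge [(0.62, [0.4999, -0.1457, 0.1379])]
side knob_top [(0.69, [0.4801, -0.139, 0.1801])]
scene mallet [(0.75, [0.4992, 0.0946, 0.0167])]
scene gauge [(0.68, [0.5013, -0.1451, 0.1397])]
scene knob_top [(0.65, [0.4819, -0.1444, 0.1801]), (0.45, [0.4681, 0.0803, -0.0009])]
```

View pics/w7.png

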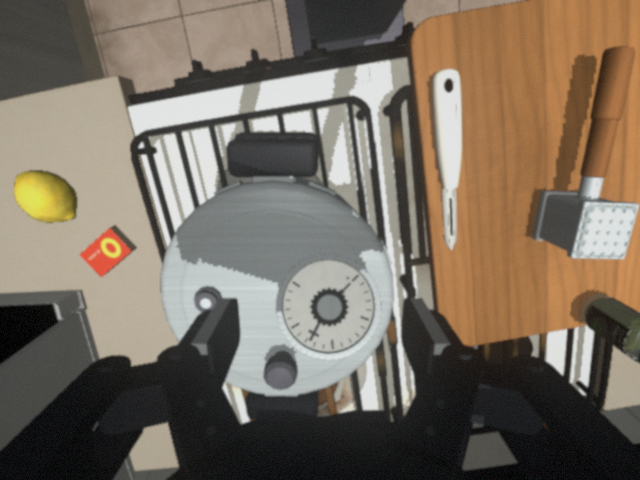

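```bash
python3 -c "
import cv2
a=cv2.imread('pics/w7.png')[250:365,270:390];cv2.imwrite('pics/v8.png',cv2.resize(a,(626,600),interpolation=cv2.INTER_CUBIC))"
```

```text
(no output)
```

View pics/v8.png

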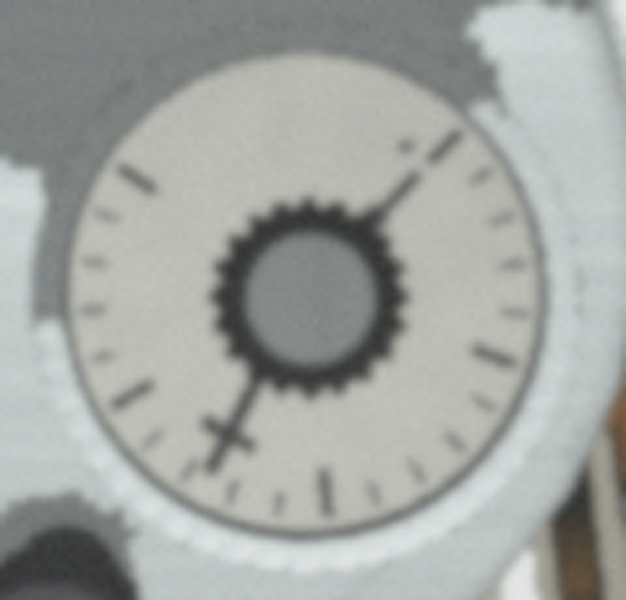

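The dial (crop centre (308,297)) shows the zero mark at the upper right (445,147), with the stop pin at (406,145) and the pressure hand on zero. The maximum hand with its cross bar is at (213,465), about 167° clockwise of zero. The pin at (206,298) in the full picture looks flush, and the mallet lies on the board. The hand needs about 167° of positive spin, so I'll grip, push in along the axis and turn in strokes of 80°.

Call:
drive_tool --pt "0.006 0.001 -0.005 -10" --pt "0.006 0.001 -0.005 -10" --pt "0.006 0.0005 -0.01 -10" --pt "0.0075 0 -0.01 -10" --pt "0 0 -0.004 0" --jaw 0.036

```text
clock: 19.52
position: [0.4846, -0.1399, 0.261]
ee_rot: [-0.0, 0.412, 0.911, 0.0]
contact_force: [-0.3, 0.2, 0.1]
width: 0.0359
```

Call:
drive_tool --pt "0 0 -0.007 0" --pt "0 0 -0.006 0" --pt "0 0 -0.004 0" --pt "0 0 -0.002 0" --pt "0 0 0 0"

```text
clock: 20.15
position: [0.4844, -0.1402, 0.2425]
ee_rot: [-0.0, 0.413, 0.911, 0.0]
contact_force: [-0.4, -0.2, -0.1]
width: 0.0361
```

Call:
drive_tool --pt "0 0 0 0" --pt "0 0 0 0" --pt "0 0 0 0" --pt "0 0 0 0" --pt "0 0 0 0" --jaw 0.0 --force 35

```text
clock: 20.78
position: [0.4835, -0.1412, 0.2426]
ee_rot: [-0.0, 0.413, 0.911, -0.002]
contact_force: [-3.0, -3.1, 0.6]
width: 0.0197
```

```bash
python3 -c "
from h import *
st()
A=[]
for c in ('side','scene'):
  d=snap(c,c+'9')
  u=px(d,[[.482,-.142,.178]])[0].astype(int); im=cv2.imread('pics/%s9.png'%c)
  A.append(cv2.resize(im[u[1]-50:u[1]+40,u[0]-30:u[0]+30],(400,600),interpolation=cv2.INTER_CUBIC))
cv2.imwrite('pics/v9.png',cv2.hconcat(A))"
```

```text
t 20.77 p [ 0.4835 -0.1412  0.2426] yaxis deg 41.2 z [-0.002 -0.002 -1.   ] F [-3.  -3.1  0.6] M [-0.54  0.4   0.1 ] w 0.0197
```

View pics/v9.png

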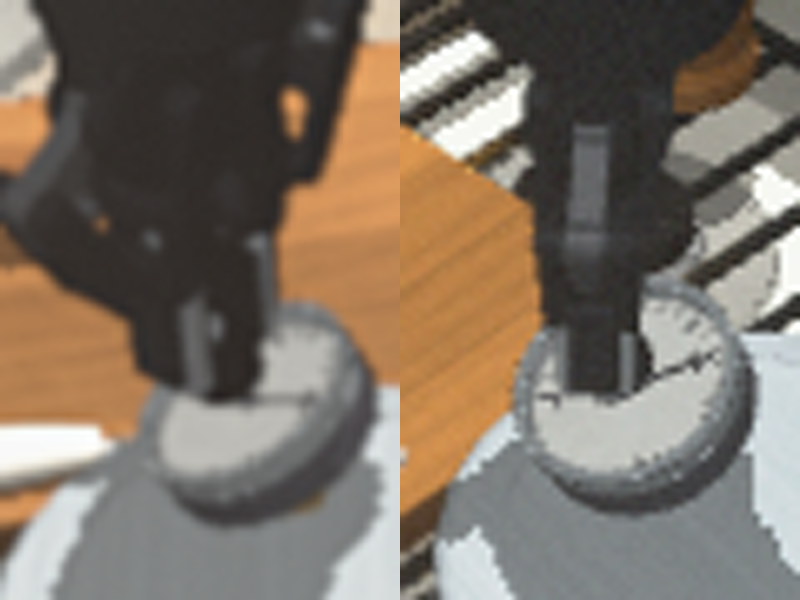

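The knob is between the fingers with the tips clear of the glass (crop 1 at (215,395), crop 2 at (600,390)). Next I push in along the axis.

Call:
drive_tool --pt "-0.001 -0.001 0 0" --pt "0.0006 -0.0001 -0.0013 0" --pt "0.0006 -0.0001 -0.0013 0" --pt "0.0004 -0.0001 -0.0009 0" --pt "0 0 0 0"

```text
clock: 21.5
position: [0.4843, -0.1416, 0.2404]
ee_rot: [-0.0, 0.413, 0.911, -0.001]
contact_force: [-7.4, -2.1, 11.1]
width: 0.02
```

Call:
drive_tool --pt "-0.0002 0 0.0004 0" --pt "0 0 0 8" --pt "0 0 0 8" --pt "0 0 0 8" --pt "0 0 0 8"

```text
clock: 22.12
position: [0.4835, -0.1423, 0.2408]
ee_rot: [-0.001, 0.144, 0.99, -0.001]
contact_force: [-8.9, -4.6, 7.0]
width: 0.0189
```

```bash
python3 -c "
from h import *
s=st();print(np.array(s['contact_force'])@[-.4175,.066,.906])"
```

```text
t 22.12 p [ 0.4835 -0.1423  0.2408] yaxis deg 73.4 z [-0.002 -0.003 -1.   ] F [-8.9 -4.6  7. ] M [-1.22  1.13 -0.05] w 0.0189
9.77825836659874
```

Call:
drive_tool --pt "-0.0003 -0.0005 0 8" --pt "0 0 0 8" --pt "0 0 0 8" --pt "0 0 0 8" --pt "0 0 0 8"

```text
clock: 22.75
position: [0.484, -0.1435, 0.2412]
ee_rot: [-0.001, -0.203, 0.979, -0.002]
contact_force: [-7.2, -4.0, 11.5]
width: 0.019
```

```bash
python3 -c "
from h import *
s=st();print(np.array(s['contact_force'])@[-.4175,.066,.906])
A=[]
for c in ('side','scene'):
  d=snap(c,c+'10')
  u=px(d,[[.49,-.145,.165]])[0].astype(int); im=cv2.imread('pics/%s10.png'%c)
  A.append(cv2.resize(im[u[1]-30:u[1]+30,u[0]-20:u[0]+20],(400,600),interpolation=cv2.INTER_CUBIC))
cv2.imwrite('pics/v10.png',cv2.hconcat(A))"
```

```text
t 22.75 p [ 0.484  -0.1435  0.2412] yaxis deg 113.4 z [-0.    -0.004 -1.   ] F [-7.2 -4.  11.5] M [-1.06  0.78 -0.19] w 0.019
13.18047108457935
```

View pics/v10.png

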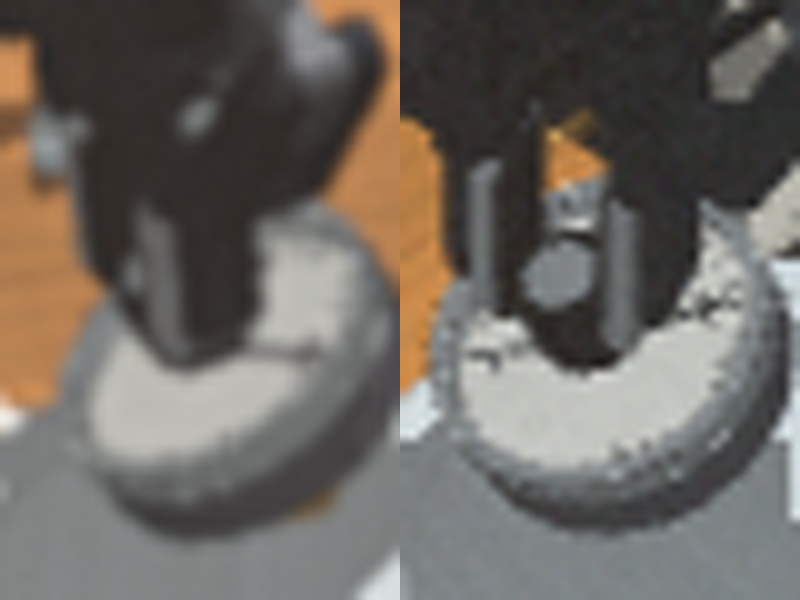

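```bash
cat > dial.py <<'E'
from h import *
yaw=np.radians(-9); xc=np.array([np.cos(yaw),np.sin(yaw),0]); yc=np.array([-np.sin(yaw),np.cos(yaw),0]); zz=np.array([0,0,1.])
t=np.radians(25); a=-np.sin(t)*xc+np.cos(t)*zz; e1=np.cos(t)*xc+np.sin(t)*zz
def prof(d,im,O=np.array([.5009,-.1446,.1369]),h=.020,step=6):
    C=O+h*a; out=[]
    g=cv2.cvtColor(im,cv2.COLOR_BGR2GRAY).astype(np.float32)
    ph=np.arange(-180,180,step/2); r=np.arange(.015,.0225,.0005)
    P=np.array([[C+R*(np.cos(p)*e1+np.sin(p)*yc) for R in r] for p in np.radians(ph)])
    u=px(d,P).reshape(len(ph),len(r),2).astype(np.float32)
    v=cv2.remap(g,u[...,0],u[...,1],cv2.INTER_LINEAR).mean(1)
    return {int(p):int(x) for p,x in zip(ph,v)}
E
python3 - <<'E'
from dial import *
def ld(f): return dict(np.load(f))
print(prof(ld('w7.npz'),cv2.imread('pics/w7.png')))
k=ld('scene2.npz')
for n in(7,9,10): print(n,{p:x for p,x in prof(k,cv2.imread(f'pics/scene{n}.png')).items() if -75<p<90 or p>110})
E
```

```text
{-180: 184, -177: 183, -174: 183, -171: 183, -168: 184, -165: 185, -162: 186, -159: 186, -156: 186, -153: 186, -150: 187, -147: 186, -144: 187, -141: 187, -138: 187, -135: 187, -132: 188, -129: 187, -126: 185, -123: 183, -120: 185, -117: 186, -114: 186, -111: 187, -108: 187, -105: 188, -102: 188, -99: 189, -96: 189, -93: 190, -90: 190, -87: 189, -84: 189, -81: 188, -78: 187, -75: 188, -72: 188, -69: 189, -66: 190, -63: 190, -60: 188, -57: 187, -54: 189, -51: 189, -48: 189, -45: 189, -42: 189, -39: 187, -36: 175, -33: 162, -30: 139, -27: 101, -24: 114, -21: 152, -18: 169, -15: 183, -12: 190, -9: 190, -6: 190, -3: 190, 0: 190, 3: 190, 6: 188, 9: 189, 12: 190, 15: 189, 18: 187, 21: 186, 24: 187, 27: 188, 30: 189, 33: 189, 36: 188, 39: 189, 42: 189, 45: 189, 48: 187, 51: 186, 54: 186, 57: 186, 60: 187, 63: 187, 66: 186, 69: 186, 72: 186, 75: 187, 78: 187, 81: 186, 84: 186, 87: 186, 90: 185, 93: 184, 96: 184, 99: 184, 102: 184, 105: 185, 108: 184, 111: 185, 114: 185, 117: 186, 120: 186, 123: 185, 126: 183, 129: 170, 132: 139, 135: 138, 138: 169, 141: 178, 144: 178, 147: 182, 150: 182, 153
[... 1533 characters left out ...]
195, -69: 195, -66: 196, -63: 195, -60: 195, -57: 194, -54: 194, -51: 194, -48: 189, -45: 182, -42: 173, -39: 149, -36: 116, -33: 98, -30: 114, -27: 141, -24: 155, -21: 159, -18: 159, -15: 146, -12: 120, -9: 91, -6: 69, -3: 55, 0: 49, 3: 47, 6: 47, 9: 47, 12: 46, 15: 46, 18: 47, 21: 48, 24: 50, 27: 54, 30: 61, 33: 72, 36: 84, 39: 97, 42: 106, 45: 105, 48: 100, 51: 85, 54: 71, 57: 71, 60: 75, 63: 93, 66: 114, 69: 127, 72: 131, 75: 131, 78: 131, 81: 131, 84: 130, 87: 129, 111: 53, 114: 50, 117: 55, 120: 81, 123: 117, 126: 140, 129: 153, 132: 150, 135: 140, 138: 133, 141: 138, 144: 147, 147: 165, 150: 181, 153: 189, 156: 192, 159: 192, 162: 192, 165: 192, 168: 193, 171: 193, 174: 194, 177: 195}
```

Call:
drive_tool --pt "0 0 0 0" --pt "0 0 0 0" --pt "0 0 0 0" --pt "0 0 0 0" --pt "0 0 0 0" --jaw 0.034

```text
clock: 23.48
position: [0.4846, -0.1419, 0.2392]
ee_rot: [-0.0, -0.201, 0.98, 0.0]
contact_force: [0.0, -0.2, 0.4]
width: 0.034
```

```bash
python3 - <<'E'
from dial import *
s=st();print(np.array(s['contact_force'])@a)
for c in ('scene','wrist'):
  d=snap(c,c+'11');lm('knob_top',c);print(c,{p:x for p,x in prof(d,cv2.imread(f'pics/{c}11.png')).items() if x<165})
A=[cv2.imread(f'pics/{n}11.png') for n in('scene','wrist')]
u=px(d,[[.49,-.145,.165]])[0].astype(int);print(u)
w=A[1][u[1]-75:u[1]+75,u[0]-75:u[0]+75]
d=cams.get_image('scene');v=px(d,[[.49,-.145,.165]])[0].astype(int)
e=A[0][v[1]-30:v[1]+30,v[0]-20:v[0]+20]
cv2.imwrite('pics/v11.png',cv2.hconcat([cv2.resize(e,(270,400),interpolation=2),cv2.resize(w,(400,400),interpolation=2)]))
E
```

```text
t 23.48 p [ 0.4846 -0.1419  0.2392] yaxis deg 113.1 z [-0.  0. -1.] F [ 0.  -0.2  0.4] M [ 0.01  0.02 -0.01] w 0.034
0.33908867996558345
scene knob_top [(0.65, [0.4764, -0.143, 0.1769])]
scene {-54: 154, -51: 128, -48: 113, -45: 103, -42: 94, -39: 87, -36: 70, -33: 55, -30: 50, -27: 49, -24: 48, -21: 48, -18: 48, -15: 50, -12: 50, -9: 51, -6: 52, -3: 55, 0: 59, 3: 63, 6: 67, 9: 75, 12: 83, 15: 92, 18: 99, 21: 103, 24: 103, 27: 98, 30: 90, 33: 84, 36: 92, 39: 126, 42: 142, 45: 109, 48: 78, 51: 61, 54: 48, 57: 48, 60: 52, 63: 71, 66: 90, 69: 103, 72: 115, 75: 122, 78: 122, 81: 122, 84: 123, 87: 122, 90: 119, 93: 114, 96: 106, 99: 90, 102: 68, 105: 52, 108: 48, 111: 48, 114: 56, 117: 72, 120: 97, 123: 121, 126: 139, 129: 152, 132: 150, 135: 140, 138: 134, 141: 138, 144: 147}
wrist knob_top [(0.7, [0.4788, -0.1402, 0.1828])]
wrist {-90: 159, -87: 121, -84: 85, -81: 71, -78: 70, -75: 70, -72: 69, -69: 68, -66: 67, -63: 67, -60: 64, -57: 63, -54: 61, -51: 59, -48: 56, -45: 53, -42: 49, -39: 45, -36: 43, -33: 42, -30: 43, -27: 50, -24: 64, -21: 78, -18: 97, -15: 119, -12: 150, 36: 163, 42: 157, 45: 139, 48: 129, 51: 129, 54: 126, 57: 114, 60: 110, 63: 119, 66: 119, 69: 108, 72: 105, 75: 115, 78: 117, 81: 108, 84: 104, 87: 112, 90: 109, 93: 102, 96: 107, 99: 116, 102: 113, 105: 104, 108: 107, 111: 116, 114: 116, 117: 110, 120: 118, 123: 130, 126: 128, 129: 126, 132: 115, 135: 104, 138: 141, 141: 150, 144: 148}
[306 312]
```

View pics/v11.png

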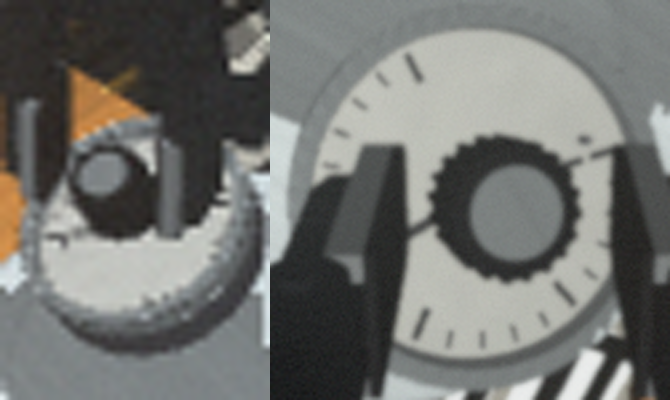

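The release showed the hand had not moved (still about 166° from zero): the skewed grip at -40° was wedged and the knob only went in about 1.7 mm. I'll regrip square to the knob's axis and push again.

Call:
drive_tool --pt "0 0 0.001 -8" --pt "0 0 0 -8" --pt "0 0 0 -8" --pt "0 0 0 -8" --pt "0 0 0 0"

```text
clock: 24.35
position: [0.4845, -0.142, 0.2404]
ee_rot: [0.0, 0.076, 0.997, 0.0]
contact_force: [0.4, -0.5, 0.0]
width: 0.0338
```

Call:
drive_tool --pt "0 0 0 0" --pt "0 0 0 0" --pt "0 0 0 0" --pt "0 0 0 0" --pt "0 0 0 0" --jaw 0.0 --force 60

```text
clock: 24.98
position: [0.4846, -0.1426, 0.2405]
ee_rot: [0.0, 0.077, 0.997, -0.001]
contact_force: [-0.9, -4.9, 2.6]
width: 0.0186
```

```bash
python3 - <<'E'
from dial import *
s=st();print(np.array(s['contact_force'])@a,a)
E
```

```text
t 24.98 p [ 0.4846 -0.1426  0.2405] yaxis deg 81.2 z [ 0.    -0.001 -1.   ] F [-0.9 -4.9  2.6] M [-0.84  0.24 -0.02] w 0.0186
2.4022864381526827 [-0.41741513  0.06611206  0.90630779]
```

Call:
drive_tool --pt "0 -0.001 0 0" --pt "0.0005 0 -0.0011 0" --pt "0.0005 0 -0.001 0" --pt "0 0 0 0" --pt "0 0 0 0"

```text
clock: 25.6
position: [0.4855, -0.1429, 0.2384]
ee_rot: [0.0, 0.077, 0.997, 0.0]
contact_force: [-2.0, -2.8, 3.9]
width: 0.0185
```

Call:
drive_tool --pt "0.0005 0 -0.001 0" --pt "0 0 0 0" --pt "0 0 0 0" --pt "0 0 0 0" --pt "0 0 0 0"

```text
clock: 26.22
position: [0.4856, -0.1429, 0.2381]
ee_rot: [-0.0, 0.077, 0.997, -0.0]
contact_force: [-3.6, -1.9, 8.8]
width: 0.0185
```

The response is now clear: about 2.3 mm of soft travel, then stiff at the clutch, with about 9.4 N axial. I'll turn.

Call:
drive_tool --pt "0 0 0 6" --pt "0 0 0 6" --pt "0 0 0 6" --pt "0 0 0 6" --pt "0 0 0 6"

```text
clock: 26.85
position: [0.4852, -0.1434, 0.2388]
ee_rot: [-0.001, -0.185, 0.983, -0.001]
contact_force: [-2.4, -4.5, 6.5]
width: 0.0182
```

```bash
python3 - <<'E'
from dial import *
s=st();print(np.array(s['contact_force'])@a)
for c in ('scene','wrist'):
  d=snap(c,c+'12');print(c,{p:x for p,x in prof(d,cv2.imread(f'pics/{c}12.png')).items() if x<165})
E
```

```text
t 26.85 p [ 0.4852 -0.1434  0.2388] yaxis deg 111.3 z [-0.001 -0.001 -1.   ] F [-2.4 -4.5  6.5] M [-0.87  0.65 -0.19] w 0.0182
6.635101272804157
scene {-33: 164, -30: 133, -27: 114, -24: 98, -21: 83, -18: 76, -15: 78, -12: 80, -9: 70, -6: 57, -3: 49, 0: 47, 3: 46, 6: 46, 9: 46, 12: 46, 15: 47, 18: 48, 21: 49, 24: 50, 27: 52, 30: 57, 33: 67, 36: 81, 39: 94, 42: 101, 45: 102, 48: 101, 51: 93, 54: 84, 57: 80, 60: 79, 63: 97, 66: 118, 69: 129, 72: 131, 75: 130, 78: 130, 81: 130, 84: 129, 87: 129, 90: 129, 93: 129, 96: 128, 99: 121, 102: 108, 105: 85, 108: 62, 111: 49, 114: 43, 117: 44, 120: 71, 123: 110, 126: 140, 129: 163, 132: 161, 135: 146, 138: 135, 141: 139, 144: 148}
wrist {-75: 128, -72: 86, -69: 67, -66: 55, -63: 54, -60: 56, -57: 57, -54: 57, -51: 59, -48: 60, -45: 61, -42: 64, -39: 67, -36: 70, -33: 71, -30: 72, -27: 74, -24: 76, -21: 75, -18: 73, -15: 71, -12: 62, -9: 46, -6: 43, -3: 43, 0: 44, 3: 62, 6: 106, 48: 151, 51: 144, 54: 149, 57: 148, 60: 138, 63: 126, 66: 127, 69: 125, 72: 100, 75: 63, 78: 46, 81: 45, 84: 46, 87: 45, 90: 47, 93: 48, 96: 52, 99: 53, 102: 56, 105: 57, 108: 59, 111: 59, 114: 61, 117: 62, 120: 64, 123: 64, 126: 64, 129: 65, 132: 64, 135: 65, 138: 64, 141: 70, 144: 91, 147: 135}
```

The hand moved about 14° and then the axial force sagged to 6.6 N. I'll regrip at -22° and keep the push up while turning.

Call:
drive_tool --pt "-0.0013 0 0.003 0" --pt "0 0.0 0.001 0" --pt "0 0 0 -6" --pt "0 0 0 -10" --pt "0 0 0 -10" --jaw 0.032

```text
clock: 27.58
position: [0.4848, -0.1424, 0.2407]
ee_rot: [-0.0, 0.045, 0.999, 0.001]
contact_force: [0.6, 0.2, -1.1]
width: 0.0319
```

Call:
drive_tool --pt "0 0 0 -10" --pt "0 0 0 -10" --pt "0 0 0 -6" --pt "0 0 0 0" --pt "0 0 0 0"

```text
clock: 28.2
position: [0.4848, -0.1427, 0.241]
ee_rot: [-0.0, 0.265, 0.964, 0.0]
contact_force: [0.5, -0.1, -0.0]
width: 0.0317
```

Call:
drive_tool --pt "0 0 0 0" --pt "0 0 0 0" --pt "0 0 0 0" --pt "0 0 0 0" --pt "0 0 0 0" --jaw 0.0

```text
clock: 28.82
position: [0.4847, -0.1431, 0.2413]
ee_rot: [0.0, 0.266, 0.964, -0.0]
contact_force: [-1.6, -2.0, 0.9]
width: 0.0182
```

```bash
python3 - <<'E'
from dial import *
s=st();print(np.array(s['contact_force'])@a)
E
```

```text
t 28.82 p [ 0.4847 -0.1431  0.2413] yaxis deg 59.1 z [-0. -0. -1.] F [-1.6 -2.   0.9] M [0.02 0.04 0.12] w 0.0182
1.3711478296055892
```

Call:
drive_tool --pt "0.0005 0 -0.0012 0" --pt "0.0005 0 -0.0012 0" --pt "0.0005 0 -0.0008 0" --pt "0 0 0 0" --pt "0 0 0 0"

```text
clock: 29.45
position: [0.4858, -0.1432, 0.2388]
ee_rot: [-0.0, 0.266, 0.964, -0.0]
contact_force: [-4.2, -1.1, 7.4]
width: 0.0187
```

Call:
drive_tool --pt "0.0001 0 -0.0002 6" --pt "0 0 0 6" --pt "0 0 0 6" --pt "0 0 0 6" --pt "0 0 0 6"

```text
clock: 30.08
position: [0.4854, -0.1437, 0.2393]
ee_rot: [-0.001, 0.006, 1.0, -0.001]
contact_force: [-5.8, -1.4, 10.9]
width: 0.018
```

```bash
python3 - <<'E'
from dial import *
s=st();print(np.array(s['contact_force'])@a)
for c in ('scene','wrist','side'):
  d=snap(c,c+'13');print(c,{p:x for p,x in prof(d,cv2.imread(f'pics/{c}13.png')).items() if x<165 and -60<p<140})
E
```

```text
t 30.07 p [ 0.4854 -0.1437  0.2393] yaxis deg 89.4 z [-0.002 -0.002 -1.   ] F [-5.8 -1.4 10.9] M [-0.92  0.97 -0.29] w 0.018
12.1654598468449
scene {-33: 161, -30: 141, -27: 125, -24: 100, -21: 82, -18: 82, -15: 90, -12: 102, -9: 105, -6: 101, -3: 90, 0: 72, 3: 57, 6: 49, 9: 47, 12: 47, 15: 47, 18: 46, 21: 47, 24: 47, 27: 48, 30: 48, 33: 48, 36: 48, 39: 47, 42: 47, 45: 49, 48: 55, 51: 69, 54: 82, 57: 89, 60: 94, 63: 96, 66: 96, 69: 92, 72: 90, 75: 94, 78: 100, 81: 109, 84: 117, 87: 122, 90: 125, 93: 128, 96: 127, 99: 120, 102: 104, 105: 79, 108: 60, 111: 54, 114: 58, 117: 74, 120: 97, 123: 120, 126: 138, 129: 152, 132: 150, 135: 139, 138: 133}
wrist {-57: 76, -54: 79, -51: 79, -48: 78, -45: 74, -42: 69, -39: 65, -36: 49, -33: 44, -30: 52, -27: 72, -24: 93, -21: 81, -18: 86, -15: 144, 42: 135, 45: 99, 48: 76, 51: 56, 54: 49, 57: 60, 60: 66, 63: 73, 66: 77, 69: 73, 72: 67, 75: 68, 78: 71, 81: 73, 84: 75, 87: 75, 90: 75, 93: 74, 96: 73, 99: 72, 102: 71, 105: 71, 108: 78, 111: 102, 114: 108, 117: 107, 120: 105, 123: 102, 126: 105, 129: 122, 132: 116, 135: 121}
side {-36: 161, -33: 145, -30: 130, -27: 131, -24: 136, -21: 143, -18: 156, 63: 164, 66: 164, 69: 161, 72: 154, 75: 145, 78: 133, 81: 118, 84: 105, 87: 91, 90: 79, 93: 67, 96: 57, 99: 52, 102: 49, 105: 49, 108: 49, 111: 50, 114: 50, 117: 50, 120: 49, 123: 50, 126: 49, 129: 50, 132: 51, 135: 54, 138: 58}
```

Call:
drive_tool --pt "-0.0002 0 0.0005 0" --pt "0 0 0 4" --pt "0 0 0 4" --pt "0 0 0 4" --pt "0 0 0 0"

```text
clock: 30.85
position: [0.4856, -0.1438, 0.2398]
ee_rot: [-0.0, -0.097, 0.995, -0.001]
contact_force: [-4.9, -1.0, 10.0]
width: 0.0182
```

```bash
cat > chk.py <<'E'
import sys
from dial import *
n=sys.argv[1]
s=st();print(np.array(s['contact_force'])@a)
for c in ('scene','side'):
  d=snap(c,c+n);print(c,{p:x for p,x in prof(d,cv2.imread(f'pics/{c}{n}.png')).items() if x<165 and -60<p<140})
E
python3 chk.py 14
```

```text
t 30.85 p [ 0.4856 -0.1438  0.2398] yaxis deg 101.1 z [-0.    -0.003 -1.   ] F [-4.9 -1.  10. ] M [-0.92  0.81 -0.32] w 0.0182
10.994548206763394
scene {-30: 164, -27: 147, -24: 119, -21: 87, -18: 68, -15: 71, -12: 77, -9: 71, -6: 61, -3: 54, 0: 49, 3: 47, 6: 45, 9: 45, 12: 45, 15: 45, 18: 46, 21: 46, 24: 45, 27: 46, 30: 48, 33: 51, 36: 56, 39: 67, 42: 79, 45: 89, 48: 98, 51: 99, 54: 100, 57: 93, 60: 87, 63: 88, 66: 92, 69: 105, 72: 119, 75: 127, 78: 130, 81: 129, 84: 128, 87: 128, 90: 130, 93: 130, 96: 128, 99: 120, 102: 99, 105: 70, 108: 51, 111: 45, 114: 51, 117: 69, 120: 94, 123: 120, 126: 145, 129: 163, 132: 159, 135: 143, 138: 133}
side {-33: 152, -30: 135, -27: 131, -24: 130, -21: 133, -18: 148, -15: 162, 57: 161, 60: 151, 63: 140, 66: 126, 69: 109, 72: 91, 75: 74, 78: 61, 81: 51, 84: 48, 87: 47, 90: 48, 93: 49, 96: 49, 99: 49, 102: 49, 105: 49, 108: 49, 111: 48, 114: 48, 117: 49, 120: 52, 123: 58, 126: 66, 129: 76, 132: 84, 135: 90, 138: 93}
```

The TCP keeps creeping up the knob at nearly constant force, with Mz -0.3 N m, so the pads are slipping on the knob. I'll grip harder and regrip near square.

Call:
drive_tool --pt "-0.0013 0.0 0.0024 0" --pt "0 0 0 0" --pt "0 0 0 -10" --pt "0 0 0 -10" --pt "0 0 0 -10" --jaw 0.03

```text
clock: 31.58
position: [0.4851, -0.1428, 0.2403]
ee_rot: [-0.0, 0.167, 0.986, 0.0]
contact_force: [-0.2, 0.8, 0.6]
width: 0.0301
```

Call:
drive_tool --pt "0 0 -0.001 0" --pt "0 0 0 0" --pt "0 0 0 0" --pt "0 0 0 0" --pt "0 0 0 0" --jaw 0.0 --force 120

```text
clock: 32.2
position: [0.4851, -0.1431, 0.24]
ee_rot: [0.0, 0.164, 0.987, -0.0]
contact_force: [1.7, -0.5, 1.0]
width: 0.0161
```

Call:
drive_tool --pt "0.0005 0 -0.0012 0" --pt "0.0005 0 -0.0012 0" --pt "0.0004 0 -0.0007 0" --pt "0 0 0 0" --pt "0 0 0 0"

```text
clock: 32.83
position: [0.4861, -0.1432, 0.2378]
ee_rot: [0.0, 0.164, 0.987, -0.0]
contact_force: [-1.5, -1.2, 9.2]
width: 0.0162
```

```bash
python3 chk.py 15
```

```text
t 32.83 p [ 0.4861 -0.1432  0.2378] yaxis deg 71.2 z [ 0.    -0.001 -1.   ] F [-1.5 -1.2  9.2] M [0.07 0.24 0.07] w 0.0162
8.844782322010275
scene {-27: 151, -24: 125, -21: 104, -18: 101, -15: 125, -12: 159, 6: 164, 9: 146, 12: 112, 15: 75, 18: 55, 21: 47, 24: 46, 27: 47, 30: 47, 33: 46, 36: 46, 39: 47, 42: 48, 45: 48, 48: 48, 51: 47, 54: 47, 57: 47, 60: 48, 63: 50, 66: 54, 69: 66, 72: 80, 75: 91, 78: 97, 81: 98, 84: 97, 87: 96, 90: 96, 93: 98, 96: 102, 99: 103, 102: 94, 105: 73, 108: 57, 111: 54, 114: 62, 117: 78, 120: 101, 123: 124, 126: 147, 129: 164, 132: 160, 135: 144, 138: 133}
side {-33: 151, -30: 134, -27: 131, -24: 130, -21: 132, -18: 147, -15: 162, 63: 164, 66: 159, 69: 148, 72: 129, 75: 107, 78: 84, 81: 64, 84: 62, 87: 68, 90: 79, 93: 94, 96: 104, 99: 105, 102: 103, 105: 91, 108: 77, 111: 66, 114: 56, 117: 52, 120: 50, 123: 49, 126: 49, 129: 49, 132: 50, 135: 50, 138: 50}
```

Call:
drive_tool --pt "0 0 0 5" --pt "0 0 0 5" --pt "0 0 0 5" --pt "0 0 0 5" --pt "0 0 0 0"

```text
clock: 33.55
position: [0.4861, -0.1452, 0.2382]
ee_rot: [0.0, -0.01, 1.0, -0.003]
contact_force: [-2.6, -3.2, 9.7]
width: 0.0162
```

```bash
python3 chk.py 16
```

```text
t 33.55 p [ 0.4861 -0.1452  0.2382] yaxis deg 91.1 z [ 0.001 -0.006 -1.   ] F [-2.6 -3.2  9.7] M [-2.01  0.42 -0.67] w 0.0162
9.6813290227515
scene {-39: 160, -36: 150, -33: 141, -30: 133, -27: 120, -24: 105, -21: 93, -18: 83, -15: 69, -12: 61, -9: 64, -6: 66, -3: 60, 0: 51, 3: 47, 6: 47, 9: 47, 12: 46, 15: 46, 18: 45, 21: 45, 24: 45, 27: 46, 30: 46, 33: 45, 36: 46, 39: 48, 42: 54, 45: 65, 48: 76, 51: 86, 54: 95, 57: 96, 60: 95, 63: 90, 66: 86, 69: 85, 72: 90, 75: 101, 78: 113, 81: 122, 84: 127, 87: 129, 90: 129, 93: 128, 96: 126, 99: 117, 102: 99, 105: 72, 108: 53, 111: 47, 114: 54, 117: 73, 120: 97, 123: 122, 126: 146, 132: 160, 135: 144, 138: 132}
side {-27: 158, -24: 142, -21: 130, -18: 130, -15: 131, -12: 141, -9: 153, 60: 163, 63: 160, 66: 158, 69: 153, 72: 141, 75: 126, 78: 110, 81: 93, 84: 79, 87: 66, 90: 58, 93: 52, 96: 49, 99: 49, 102: 49, 105: 50, 108: 50, 111: 50, 114: 49, 117: 50, 120: 49, 123: 49, 126: 49, 129: 52, 132: 59, 135: 66, 138: 73}
```

Call:
drive_tool --pt "0 0 0 5" --pt "0 0 0 5" --pt "0 0 0 5" --pt "0 0 0 5" --pt "0 0 0 5"

```text
clock: 34.28
position: [0.4836, -0.1455, 0.2416]
ee_rot: [-0.003, -0.228, 0.974, -0.004]
contact_force: [-14.2, -3.3, 30.2]
width: 0.0148
```

```bash
python3 chk.py 17 | cut -c1-600
```

```text
t 34.27 p [ 0.4836 -0.1455  0.2416] yaxis deg 116.4 z [-0.003 -0.008 -1.   ] F [-14.2  -3.3  30.2] M [-1.71  2.03 -0.58] w 0.0148
33.1076096051259
scene {-24: 161, -21: 141, -18: 116, -15: 87, -12: 71, -9: 73, -6: 76, -3: 69, 0: 56, 3: 48, 6: 47, 9: 47, 12: 48, 15: 48, 18: 49, 21: 49, 24: 50, 27: 52, 30: 56, 33: 65, 36: 79, 39: 94, 42: 105, 45: 105, 48: 103, 51: 94, 54: 86, 57: 80, 60: 78, 63: 94, 66: 114, 69: 126, 72: 129, 75: 130, 78: 130, 81: 129, 84: 126, 87: 125, 90: 123, 93: 115, 96: 105, 99: 99, 102: 94, 105: 80, 108: 65, 111: 56, 114: 52, 117: 54, 120: 60, 123: 70, 126: 110, 129: 153, 132: 159, 135: 143, 138: 133}
side {-27: 156, -24: 142, -21: 131, -18: 132, -15: 134, -12: 144, -9: 156, 57: 157, 60: 144, 63: 128, 66: 109, 69: 88, 72: 69, 75: 55, 78: 48, 81: 45, 84: 45, 87: 47, 90: 48, 93: 47, 96: 47, 99: 47, 102: 46, 105: 46, 108: 46, 111: 47, 114: 51, 117: 57, 120: 66, 123: 76, 126: 85, 129: 91, 132: 94, 135: 95, 138: 93}
```

Past about +25° a fingertip meets the tilted glass (force rose to 33 N), and a hard grip makes the pads slide, so gripping suits this tilt badly. I'll release and use another approach: press the knob's end face with one corner of the closed fingertips and lead it round in small circles in the dial plane, like a crank, with 8–10 N applied directly.

Call:
drive_tool --pt "-0.001 0 0.003 0" --pt "0 0 0.004 0" --pt "0 0 0.005 0" --pt "0 0 0.01 -10" --pt "0 0 0.01 -10" --jaw 0.04 --force 40

```text
clock: 35.0
position: [0.4852, -0.1428, 0.2683]
ee_rot: [-0.001, -0.051, 0.999, 0.001]
contact_force: [-0.1, -0.4, -0.7]
width: 0.0398
```

Call:
drive_tool --pt "0 0 0.01 -10" --pt "0 0 0 -10" --pt "0 0 0 -10" --pt "0 0 0 -10" --pt "0 0 0 0" --jaw 0.06

```text
clock: 35.62
position: [0.4852, -0.1429, 0.2782]
ee_rot: [-0.001, 0.29, 0.957, 0.0]
contact_force: [0.4, -0.1, 0.1]
width: 0.0601
```

```bash
python3 - <<'E'
from dial import *
s=st()
d=snap('wrist','wrist18');np.savez('w18.npz',**{k:d[k] for k in["intrinsics","D","R","t"]});p=prof(d,cv2.imread('pics/wrist18.png'));print({k:v for k,v in p.items() if v<172})
im=cv2.imread('pics/wrist18.png');u=px(d,[[.4815,-.1415,.179],s['position']+np.array([0,0,-.073])]);print(u)
cv2.imwrite('pics/v12.png',im[150:430,150:500])
E
```

```text
t 35.62 p [ 0.4852 -0.1429  0.2782] yaxis deg 56.3 z [-0.001  0.001 -1.   ] F [ 0.4 -0.1  0.1] M [-0.03 -0.    0.01] w 0.0601
{-150: 168, -147: 170, -138: 162, -135: 155, -132: 157, -129: 158, -126: 151, -123: 141, -120: 148, -117: 158, -114: 156, -111: 149, -108: 148, -105: 156, -102: 162, -99: 158, -96: 154, -93: 160, -90: 166, -87: 166, -84: 162, -81: 165, -18: 169, -15: 152, -12: 112, -9: 100, -6: 142, -3: 167, 129: 160, 132: 127, 135: 154}
[[315.28372122 278.82959945]
 [316.64067961 309.21206115]]
```

View pics/v12.png

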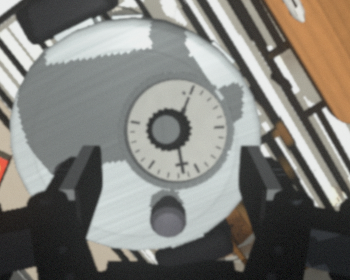

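The hand is now at dial angle -10° and zero is at 132°, so 142° remain; the knob is within 1 mm of my estimate. I close the fingers and come down on the end face off-centre.

Call:
drive_tool --pt "-0.007 0.0005 0 0" --pt "-0.007 0 0 0" --pt "0 0 0 0" --pt "0 0 0 0" --pt "0 0 0 0" --jaw 0.0

```text
clock: 36.3
position: [0.4714, -0.1426, 0.2788]
ee_rot: [0.0, 0.291, 0.957, 0.0]
contact_force: [0.5, -0.5, 0.2]
width: -0.0001
```

Call:
drive_tool --pt "0 0 -0.008 0" --pt "0 0 -0.008 0" --pt "0.001 0 -0.002 0" --pt "0.001 0 -0.002 0" --pt "0 0 0 0"

```text
clock: 36.92
position: [0.4734, -0.1425, 0.2586]
ee_rot: [-0.0, 0.291, 0.957, 0.0]
contact_force: [0.2, -0.7, 0.2]
width: 0.0001
```

Call:
drive_tool --pt "0.0004 0 -0.0009 0" --pt "0.0004 0 -0.0009 0" --pt "0.0004 0 -0.0009 0" --pt "0 0 0 0" --pt "0 0 0 0"

```text
clock: 37.55
position: [0.4745, -0.1425, 0.256]
ee_rot: [0.0, 0.291, 0.957, 0.0]
contact_force: [-0.0, -0.4, -0.5]
width: 0.0002
```

Call:
drive_tool --pt "0.0004 0 -0.0009 0" --pt "0.0004 0 -0.0009 0" --pt "0.0004 0 -0.0009 0" --pt "0 0 0 0" --pt "0 0 0 0"

```text
clock: 38.17
position: [0.4756, -0.1426, 0.2534]
ee_rot: [0.0, 0.291, 0.957, -0.0]
contact_force: [-0.6, -0.4, 2.5]
width: -0.0001
```

```bash
python3 - <<'E'
from dial import *
s=st();print(np.array(s['contact_force'])@a)
E
```

```text
t 38.17 p [ 0.4756 -0.1426  0.2534] yaxis deg 56.1 z [ 0. -0. -1.] F [-0.6 -0.4  2.5] M [-0.04  0.08 -0.01] w -0.0001
2.498987963065528
```

Contact came at the predicted height, 2.5 N. I push on to the clutch.

Call:
drive_tool --pt "0.0004 0 -0.0009 0" --pt "0.0004 0 -0.0009 0" --pt "0.0001 0 -0.0003 0" --pt "0 0 0 0" --pt "0 0 0 0"

```text
clock: 38.8
position: [0.4763, -0.1426, 0.2521]
ee_rot: [0.0, 0.291, 0.957, -0.0]
contact_force: [-2.6, -0.2, 8.4]
width: 0.0003
```

8.7 N on the clutch. Now the first quarter circle.

Call:
drive_tool --pt "-0.0003 0.002 -0.0003 0" --pt "-0.0003 0.002 -0.0003 0" --pt "-0.0013 0.0014 -0.0007 0" --pt "-0.0013 0.0014 -0.0007 0" --pt "-0.0018 0.0003 -0.0008 0"

```text
clock: 39.42
position: [0.4726, -0.1363, 0.25]
ee_rot: [0.002, 0.291, 0.957, -0.001]
contact_force: [-0.7, -1.9, 9.4]
width: 0.0003
```

```bash
python3 chk.py 19
```

```text
t 39.42 p [ 0.4726 -0.1363  0.25  ] yaxis deg 56.2 z [ 0.004 -0.003 -1.   ] F [-0.7 -1.9  9.4] M [-0.23  0.12 -0.01] w 0.0003
8.71608674043466
scene {-6: 157, -3: 130, 0: 108, 3: 109, 6: 129, 9: 154, 42: 150, 45: 112, 48: 80, 51: 65, 54: 54, 57: 57, 60: 65, 63: 88, 66: 115, 69: 128, 72: 128, 75: 125, 78: 122, 81: 117, 84: 110, 87: 99, 90: 86, 93: 77, 96: 75, 99: 76, 102: 75, 105: 67, 108: 55, 111: 53, 114: 60, 117: 74, 120: 98, 123: 122, 126: 140, 129: 152, 132: 150, 135: 140, 138: 133}
side {-18: 163, -15: 152, -12: 140, -9: 132, -6: 130, -3: 133, 0: 142, 3: 154, 66: 164, 69: 161, 72: 152, 75: 141, 78: 123, 81: 104, 84: 84, 87: 64, 90: 51, 93: 45, 96: 42, 99: 43, 102: 44, 105: 44, 108: 44, 111: 44, 114: 44, 117: 44, 120: 44, 123: 44, 126: 44, 129: 44, 132: 44, 135: 43, 138: 42}
```

The crank works: the hand moved 12° in a quarter turn at a steady 8.7 N, with slip. A larger radius and a little more force should improve it.

Call:
drive_tool --pt "0.0005 0.0025 -0.0003 0" --pt "-0.0026 0 -0.0012 0" --pt "-0.0025 -0.0009 -0.001 0" --pt "-0.0021 -0.0017 -0.0008 0" --pt "-0.0015 -0.0023 -0.0005 0"

```text
clock: 40.15
position: [0.4632, -0.1371, 0.2451]
ee_rot: [-0.0, 0.291, 0.957, 0.001]
contact_force: [-0.8, 2.1, 4.9]
width: -0.0002
```

```bash
python3 chk.py 20
```

```text
t 40.15 p [ 0.4632 -0.1371  0.2451] yaxis deg 56.1 z [ 0.     0.002 -1.   ] F [-0.8  2.1  4.9] M [ 0.37  0.21 -0.01] w -0.0002
4.911672943410609
scene {-9: 164, -6: 144, -3: 119, 0: 100, 3: 106, 6: 132, 9: 163, 42: 151, 45: 113, 48: 82, 51: 67, 54: 55, 57: 56, 60: 64, 63: 88, 66: 115, 69: 126, 72: 128, 75: 128, 78: 129, 81: 129, 84: 129, 87: 130, 90: 130, 93: 130, 96: 128, 99: 120, 102: 106, 105: 87, 108: 74, 111: 72, 114: 72, 117: 73, 120: 74, 123: 74, 126: 81, 129: 90, 132: 101, 135: 115, 138: 125}
side {-18: 163, -15: 152, -12: 141, -9: 132, -6: 130, -3: 133, 0: 142, 3: 154, 69: 161, 72: 153, 75: 141, 78: 124, 81: 104, 84: 84, 87: 64, 90: 52, 93: 46, 96: 44, 99: 44, 102: 45, 105: 45, 108: 45, 111: 44, 114: 44, 117: 45, 120: 45, 123: 45, 126: 45, 129: 45, 132: 44, 135: 43, 138: 43}
```

The force sagged on the low side of the knob. I'll work the high (+x) side only: lift, go back, press, and sweep the arc from -60° to +60° at a larger radius.

Call:
drive_tool --pt "-0.0025 0.0004 0.0054 0" --pt "0.0097 -0.0125 0.0056 0" --pt "0 0 0 0" --pt "0.0013 -0.0002 -0.0028 0" --pt "0.0013 -0.0002 -0.0028 0"

```text
clock: 40.88
position: [0.4731, -0.1509, 0.2506]
ee_rot: [0.0, 0.291, 0.957, -0.001]
contact_force: [-4.9, -1.1, 16.7]
width: -0.0002
```

Call:
drive_tool --pt "0 0 0 0" --pt "0.0016 0.0009 0.0007 0" --pt "0.0014 0.0013 0.0006 0" --pt "0.0012 0.0016 0.0004 0" --pt "0.0008 0.0018 0.0003 0"

```text
clock: 41.5
position: [0.477, -0.1457, 0.2526]
ee_rot: [-0.001, 0.291, 0.957, -0.002]
contact_force: [-4.1, -4.1, 6.6]
width: 0.0001
```

```bash
python3 chk.py 21|cut -c1-250
```

```text
t 41.5 p [ 0.477  -0.1457  0.2526] yaxis deg 56.2 z [-0.002 -0.003 -1.   ] F [-4.1 -4.1  6.6] M [-0.59  0.74  0.01] w 0.0001
7.378467315697037
scene {18: 149, 21: 125, 24: 104, 27: 103, 30: 119, 33: 136, 36: 145, 39: 156, 42: 157, 45: 126, 48: 101, 51: 94, 54: 87, 57: 69, 60: 53, 63: 51, 66: 51, 69: 50, 72: 49, 75: 50, 78: 51, 81: 50, 84: 50, 87: 50, 90: 50, 93: 50, 96: 51, 99: 53, 102: 62,
side {9: 163, 12: 153, 15: 142, 18: 134, 21: 131, 24: 133, 27: 139, 30: 149, 33: 159, 63: 163, 66: 163, 69: 159, 72: 150, 75: 139, 78: 122, 81: 102, 84: 83, 87: 64, 90: 51, 93: 45, 96: 43, 99: 43, 102: 44, 105: 45, 108: 45, 111: 46, 114: 46, 117: 46,
```

Good: the hand moved 25° in that half stroke. I continue the arc.

Call:
drive_tool --pt "0.0006 0.0019 -0.0002 0" --pt "0.0001 0.002 -0.0001 0" --pt "-0.0003 0.002 -0.0003 0" --pt "-0.0006 0.0018 -0.0004 0" --pt "-0.001 0.0016 -0.0006 0"

```text
clock: 42.22
position: [0.4766, -0.1365, 0.2516]
ee_rot: [0.001, 0.291, 0.957, -0.002]
contact_force: [-3.9, -2.2, 9.5]
width: 0.0
```

```bash
python3 chk.py 22|cut -c1-250
```

```text
t 42.23 p [ 0.4766 -0.1365  0.2516] yaxis deg 56.2 z [ 0.    -0.003 -1.   ] F [-3.9 -2.2  9.5] M [-0.51  0.5  -0.03] w 0.0
10.123431119266279
scene {39: 156, 42: 130, 45: 94, 48: 65, 51: 54, 54: 49, 57: 56, 60: 66, 63: 89, 66: 112, 69: 117, 72: 108, 75: 98, 78: 90, 81: 84, 84: 83, 87: 88, 90: 95, 93: 106, 96: 114, 99: 114, 102: 99, 105: 75, 108: 58, 111: 53, 114: 59, 117: 73, 120: 97, 123:
side {33: 164, 36: 154, 39: 143, 42: 133, 45: 126, 48: 124, 51: 126, 54: 132, 57: 140, 60: 148, 63: 157, 66: 161, 69: 161, 72: 153, 75: 141, 78: 124, 81: 104, 84: 85, 87: 65, 90: 52, 93: 46, 96: 43, 99: 44, 102: 44, 105: 44, 108: 44, 111: 44, 114: 44
```

Call:
drive_tool --pt "-0.0025 0.0004 0.0054 0" --pt "-0.0038 -0.0149 -0.0004 0" --pt "0 0 0 0" --pt "0.0012 -0.0002 -0.0025 0" --pt "0.0012 -0.0002 -0.0025 0"

```text
clock: 42.95
position: [0.4726, -0.1506, 0.2505]
ee_rot: [-0.001, 0.291, 0.957, -0.0]
contact_force: [-5.0, -1.3, 12.3]
width: -0.0001
```

Call:
drive_tool --pt "0 0 0 0" --pt "0.0016 0.0009 0.0006 0" --pt "0.0014 0.0013 0.0004 0" --pt "0.0012 0.0016 0.0003 0" --pt "0.0008 0.0018 0.0002 0"

```text
clock: 43.58
position: [0.477, -0.1455, 0.2525]
ee_rot: [-0.001, 0.291, 0.957, -0.002]
contact_force: [-5.1, -3.8, 8.7]
width: -0.0001
```

Call:
drive_tool --pt "0.0006 0.0019 -0.0001 0" --pt "0.0001 0.002 -0.0001 0" --pt "-0.0003 0.002 -0.0003 0" --pt "-0.0006 0.0018 -0.0004 0" --pt "-0.001 0.0016 -0.0006 0"

```text
clock: 44.2
position: [0.4769, -0.1364, 0.2518]
ee_rot: [0.001, 0.291, 0.957, -0.001]
contact_force: [-3.3, -2.7, 9.5]
width: -0.0001
```

```bash
python3 chk.py 23|cut -c1-450
```

```text
t 44.2 p [ 0.4769 -0.1364  0.2518] yaxis deg 56.2 z [ 0.001 -0.003 -1.   ] F [-3.3 -2.7  9.5] M [-0.49  0.52 -0.05] w -0.0001
9.854278138827482
scene {42: 150, 45: 112, 48: 79, 51: 64, 54: 53, 57: 57, 60: 65, 63: 88, 66: 112, 69: 118, 72: 109, 75: 96, 78: 86, 81: 83, 84: 87, 87: 93, 90: 100, 93: 108, 96: 117, 99: 117, 102: 100, 105: 73, 108: 55, 111: 51, 114: 59, 117: 74, 120: 97, 123: 122, 126: 139, 129: 152, 132: 150, 135: 140, 138: 133}
side {60: 164, 63: 162, 66: 162, 69: 159, 72: 150, 75: 139, 78: 122, 81: 103, 84: 84, 87: 65, 90: 53, 93: 46, 96: 44, 99: 44, 102: 44, 105: 44, 108: 45, 111: 45, 114: 44, 117: 44, 120: 45, 123: 45, 126: 45, 129: 45, 132: 44, 135: 43, 138: 42}
```

Call:
drive_tool --pt "-0.0025 0.0004 0.0054 0" --pt "-0.0037 -0.0149 -0.0004 0" --pt "0 0 0 0" --pt "0.0012 -0.0002 -0.0025 0" --pt "0.0012 -0.0002 -0.0025 0"

```text
clock: 44.92
position: [0.4726, -0.1506, 0.2506]
ee_rot: [-0.001, 0.291, 0.957, -0.0]
contact_force: [-6.1, -1.4, 12.5]
width: 0.0
```

Call:
drive_tool --pt "0 0 0 0" --pt "0.0016 0.0009 0.0006 0" --pt "0.0014 0.0013 0.0004 0" --pt "0.0012 0.0016 0.0003 0" --pt "0.0008 0.0018 0.0002 0"

```text
clock: 45.55
position: [0.477, -0.1455, 0.2526]
ee_rot: [-0.001, 0.291, 0.957, -0.002]
contact_force: [-4.8, -3.1, 7.6]
width: 0.0002
```

Call:
drive_tool --pt "0.0006 0.0019 -0.0001 0" --pt "0.0001 0.002 -0.0001 0" --pt "-0.0003 0.002 -0.0003 0" --pt "-0.0006 0.0018 -0.0004 0" --pt "-0.001 0.0016 -0.0006 0"

```text
clock: 46.18
position: [0.4771, -0.1368, 0.2519]
ee_rot: [0.001, 0.291, 0.957, -0.002]
contact_force: [-2.7, -4.0, 10.6]
width: 0.0001
```

Call:
drive_tool --pt "-0.0025 0.0004 0.0054 0" --pt "-0.0037 -0.0149 -0.0004 0" --pt "0 0 0 0" --pt "0.0012 -0.0002 -0.0025 0" --pt "0.0012 -0.0002 -0.0025 0"

```text
clock: 46.8
position: [0.4726, -0.1506, 0.2506]
ee_rot: [-0.001, 0.291, 0.957, -0.0]
contact_force: [-5.0, -1.2, 12.4]
width: -0.0002
```

Call:
drive_tool --pt "0 0 0 0" --pt "0.0016 0.0009 0.0006 0" --pt "0.0014 0.0013 0.0004 0" --pt "0.0012 0.0016 0.0003 0" --pt "0.0008 0.0018 0.0002 0"

```text
clock: 47.42
position: [0.477, -0.1455, 0.2526]
ee_rot: [-0.001, 0.291, 0.957, -0.002]
contact_force: [-4.9, -3.7, 8.0]
width: -0.0003
```

Call:
drive_tool --pt "0.0006 0.0019 -0.0001 0" --pt "0.0001 0.002 -0.0001 0" --pt "-0.0003 0.002 -0.0003 0" --pt "-0.0006 0.0018 -0.0004 0" --pt "-0.001 0.0016 -0.0006 0"

```text
clock: 48.05
position: [0.4768, -0.1364, 0.2517]
ee_rot: [0.001, 0.291, 0.957, -0.001]
contact_force: [-2.8, -2.9, 9.9]
width: -0.0001
```

Call:
drive_tool --pt "-0.0025 0.0004 0.0054 0" --pt "-0.01 0 0.02 0" --pt "-0.005 0 0.02 0" --pt "0 0 0 0" --pt "0 0 0 0"

```text
clock: 48.68
position: [0.4592, -0.1347, 0.295]
ee_rot: [-0.0, 0.291, 0.957, 0.0]
contact_force: [-0.2, -0.2, 0.1]
width: 0.0
```

```bash
python3 - <<'E'
from dial import *
s=st()
d=snap('wrist','wrist24');im=cv2.imread('pics/wrist24.png');p=prof(d,im);print({k:v for k,v in p.items() if v<172})
C=np.array([.5009,-.1446,.1369])+.02*a
g=np.linspace(-.036,.036,500)  # rectified dial: right=+e1... draw rows=-yc
P=C+g[None,:,None]*(-yc)+(-g)[:,None,None]*e1
u=px(d,P.reshape(-1,3)).reshape(500,500,2).astype(np.float32)
cv2.imwrite('pics/v13.png',cv2.remap(im,u[...,0],u[...,1],cv2.INTER_CUBIC))
E
```

```text
t 48.67 p [ 0.4592 -0.1347  0.295 ] yaxis deg 56.2 z [-0.001  0.001 -1.   ] F [-0.2 -0.2  0.1] M [-0.07  0.02  0.01] w 0.0
{-153: 166, -150: 150, -147: 133, -144: 111, -141: 92, -138: 84, -135: 84, -132: 87, -129: 90, -126: 88, -123: 83, -120: 80, -117: 74, -114: 74, -111: 75, -108: 75, -105: 76, -102: 77, -99: 77, -96: 77, -93: 77, -90: 77, -87: 76, -84: 75, -81: 74, -78: 71, -75: 68, -72: 65, -69: 61, -66: 56, -63: 54, -60: 49, -57: 43, -54: 42, -51: 44, -48: 51, -45: 65, -42: 90, -39: 105, -36: 95, -33: 78, -30: 68, -27: 61, -24: 57, -21: 52, -18: 49, -15: 47, -12: 44, -9: 40, -6: 40, -3: 40, 0: 40, 3: 41, 6: 41, 9: 42, 12: 42, 15: 43, 18: 51, 21: 70, 24: 99, 27: 125, 30: 147, 33: 165, 126: 164, 129: 139, 132: 103, 135: 112, 138: 148, 141: 162}
```

View pics/v13.png

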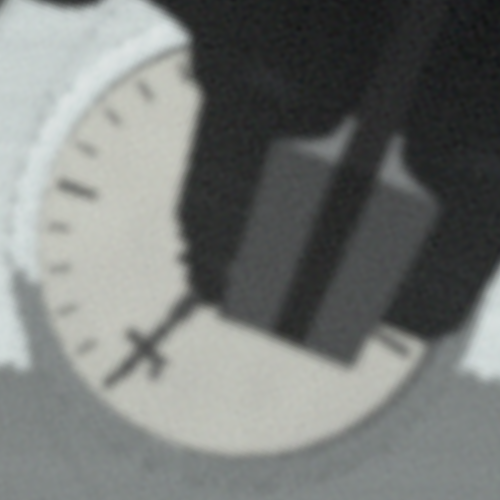

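The rectified dial shows the maximum hand with its cross bar lying on the zero mark (tip at (108,383)), over the pressure hand. I'll back off and do a last numeric check.

Call:
drive_tool --pt "-0.01 0 0.03 5" --pt "-0.01 0 0.03 10" --pt "0 0 0.02 10" --pt "0 0 0 0" --pt "0 0 0 0" --jaw 0.06

```text
clock: 49.35
position: [0.4391, -0.1348, 0.3743]
ee_rot: [-0.001, 0.078, 0.997, 0.001]
contact_force: [-0.6, 0.1, -0.4]
width: 0.0602
```

```bash
python3 - <<'E'
from dial import *
s=st()
for c in('wrist','scene','side'):
  d=snap(c,c+'25');p=prof(d,cv2.imread(f'pics/{c}25.png'))
  if c!='side': print(c,{k:v for k,v in p.items() if v<160})
  for q in('pin_top','boss_top','knob_top','mallet','peeler','spice_jar','pepper_mill'): lm(q,c)
E
```

```text
t 49.35 p [ 0.4391 -0.1348  0.3743] yaxis deg 81.0 z [-0.002  0.001 -1.   ] F [-0.6  0.1 -0.4] M [-0.03  0.09 -0.02] w 0.0602
wrist {129: 139, 132: 117, 135: 122, 138: 145}
wrist pin_top [(0.66, [0.503, -0.1875, -0.0035]), (0.38, [0.4914, -0.2386, 0.1233])]
wrist boss_top [(0.86, [0.4916, -0.2385, 0.1247]), (0.36, [0.4428, 0.1078, 0.0552])]
wrist knob_top [(0.87, [0.4809, -0.1424, 0.1829]), (0.2, [0.4679, 0.0798, 0.0012])]
wrist mallet [(0.64, [0.4961, 0.0963, 0.0215])]
wrist peeler [(0.68, [0.4279, -0.0155, 0.0215])]
wrist spice_jar [(0.58, [0.611, 0.1486, 0.0197])]
wrist pepper_mill []
scene {42: 152, 45: 115, 48: 83, 51: 68, 54: 57, 57: 63, 60: 76, 63: 104, 66: 128, 69: 126, 72: 121, 75: 123, 78: 124, 81: 123, 84: 124, 87: 124, 90: 121, 93: 118, 96: 110, 99: 93, 102: 71, 105: 55, 108: 51, 111: 51, 114: 59, 117: 76, 120: 99, 123: 122, 126: 133, 129: 134, 132: 117, 135: 92, 138: 81, 141: 104, 144: 129, 147: 151}
scene pin_top []
scene boss_top [(0.95, [0.4896, -0.2379, 0.1274])]
scene knob_top [(0.46, [0.4782, -0.1427, 0.1794])]
scene mallet [(0.55, [0.4999, 0.094, 0.0162])]
scene peeler [(0.76, [0.4307, -0.0165, 0.0186])]
scene spice_jar [(0.83, [0.6141, 0.1436, 0.0222])]
scene pepper_mill [(0.56, [0.7519, 0.0789, -0.0039])]
side pin_top [(0.18, [0.6168, 0.1378, 0.0255])]
side boss_top [(0.59, [0.4939, -0.2346, 0.1265])]
side knob_top []
side mallet [(0.96, [0.496, 0.0931, 0.0194])]
side peeler [(0.98, [0.4298, -0.0165, 0.0205]), (0.6, [0.5021, -0.1901, 0.0042])]
side spice_jar [(0.7, [0.6144, 0.1411, 0.0233])]
side pepper_mill [(0.87, [0.7521, 0.0854, -0.0038])]
```

```bash
python3 -c "
from rig import manip
print(manip.sign_off())"
```

```text
the job is handed in; nothing more can be done
None
```

I tapped the pin down, laid the mallet back on the board and brought the maximum hand back to its zero stop. The job was handed in at about 49.5 s on the robot clock.

**What I did**
- **Pin:** I pressed it down with the mallet face, twice. The second press met a hard stop straight away, at about 24 N.
- **Mallet:** I laid it back on the board within a few millimetres of where it had been.
- **Gauge:** Gripping and turning the leaning knob slipped, and moved the hand only about 17°. I then pressed the end of the knob with a corner of the closed fingertips at about 8–12 N and swept it anticlockwise in strokes. The last stroke was a spare one, made to slip at the stop.

**Last checks**
- **Hand:** From the wrist and scene cameras it lies on the zero mark, in line with the pressure hand (133° and 138° in those views, as the pressure hand read at the start).
- **Pin:** No rod showed above the boss in the pictures. The spotter put the pin within about 2 mm of the boss top in one wrist view, but the side and scene cameras no longer found it, so I did not measure flushness to half a millimetre.
- **Bystanders:** The peeler, spice jar and pepper mill are where they were, within the spotter's accuracy. The robot stood clear, with contact force near zero.

**What went wrong on the way**
- One gripped turn at the knob ran a fingertip against the gauge glass, and the force reached 33 N before I let go.
- Some presses on the knob briefly went over the 12 N drive range. The highest was about 17 N.

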